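# Lock the rotary specimen stage with its pin

### The arm

A 6-joint arm with a two-finger parallel gripper is mounted at the origin on the work surface. World frame = base frame: x ahead of the robot, y to its left, z up, the work surface at z = 0. Lengths are in m, angles in degrees, forces in N, time in s.
With the tool pointing down it reaches from about 0.35 to 0.875 m from the base axis. Payload 4.2 kg.
Tool frame: the origin (TCP) lies on the centre line of the jaws, within the pads' length; the fingertips stand 19 mm ahead of it and the grasp point (between the pads) is the TCP; x points along the fingers, y is the direction in which the jaws open and shut, and the axes are right-handed (so a half turn about x gives the same grasp; the last joint's range is limited). The gripper opens to 87 mm and grips with 3 to 60 N. Pads are 19 mm wide; open, the fingers measure 117 mm over their backs; the gripper's body (75 mm by 190 mm) begins 51 mm behind the grasp point.
Start: joints at [88.442, 22.042, 0.453, 0, -68.411, -14.817], TCP at [0.176, 0.6, 0.242] pointing down, gripper open.
Joint ranges: [-179.83, 179.83], [-69.29, 118.12], [-61.27, 80.66], [-181.25, 117.63], [-171.15, -9.14], [-177.46, 177.46]. Speed limits (degrees/s): [159.86, 159.86, 180, 180, 180, 180].

### API

Orientations are given as a 3x3 rotation matrix whose columns are the frame's x, y, z axes.
In Python, from station import r, viewer, job, spotter gives the robot as it stands.
- The arm moves only by the tool play_rows, never from a script. Its argument "commands" is a list of rows, each an object of numbers: "fingers": the gripper command: -1 is fully open, 1 is shut, values between are in proportion; "tx", "ty", "tz": the shift along the tool's x, y, z normalised to -1 to 1, where 1 is 750 mm; "ax", "ay", "az": the turn, a rotation vector about the tool's x, y, z normalised to -1 to 1, where 1 is pi rad. In form: [{"fingers": .., "tx": .., "ty": .., "tz": .., "ax": .., "ay": .., "az": ..}, ...]. A call has 1 to 5 rows; each row is the pose to reach, as a shift and turn from the pose commanded when the call began, along the tool's axes at that moment, turning the shorter way round; what a row does not reach only later rows make up. A row lasts 1/12 s, in which the tool goes at most 41.7 mm and 7.16 degrees, less where a joint would pass 70% of its speed; a pose out of reach is approached as far as the arm can. A call with a number of a shift or a turn outside -1 to 1 is refused whole. A call with a gripper value outside its range is refused whole. The fingers move at their own pace and stop on an object; the grip force is fixed at half the most. Time passes only in rows, so rows that repeat a pose let the fingers close. It gives the time, the measured TCP pose, the force and the opening at its end, in the units of the state.
- r.sense(): the state, without advancing time (a new reading comes with each control period).
- viewer.capture(name): name is "scene" or "top" or "wrist"; returns a dict with "image" (384x512x3 uint8, red, green, blue), "fx", "fy", "cx", "cy" (pixels), "R" (3x3) and "t" (3): a world point X has camera coordinates R X + t; the wrist camera has in their place "mount" (4x4, takes a point from camera to tool coordinates, whose origin is the TCP and whose axes are the tool frame's). Camera axes: x right, y down, z forward; pixel columns grow to the right and rows downward; lengths in m; the calibration is good to about 2 mm. A picture is of the moment at which its call begins: read the wrist's pose just before it. There is no depth.
- job.finish_job(): hands the job in, once; it reports no verdict.
Trained networks look in a picture, given as the dict that the camera call returned (one of the last four; its "shot" number tells which), for a name from the list of things; names that differ only in an ending like _2 or _b are one class to them, and where a whole thing is asked for, a point or a joint stands for the part that bears it (a point fixed in the world has none). Each returns a list of dicts, best first, with "score" (0 to 1); they miss things now and then, are a little off and sometimes report something else, mostly with a low value. They report only what shows in the picture. A call takes as long as a camera call. They do not tell look-alikes from the thing itself.
- spotter.find_in(name, picture): "uv" ([column, row] in pixels, amid what is visible of it).
- spotter.silhouettes(name, picture): "region" (384x512 bool, what is visible of it) and "uv" ([column, row] in pixels, amid what is visible of it).
The state is a dict: "time_s": time; "joints": joint angles; "joint_velocities": joint speeds; "effort": joint torques, N m; "tcp_pos": TCP position; "ee_rot": TCP orientation; "wrist_force": force on the tool from outside, world axes, zero at the start; "moment": the same for the moment, N m; "gripper_width": opening from 0.0 (shut) to 1.0 (fully open).
Only numpy, scipy, OpenCV 4.12 (cv2) and the standard library are available. Lean on these libraries where they do the work, as an engineer would, in place of code of your own. Each camera call takes 0.05 s, during which the arm holds its last target. There are 200 camera calls.

### The job

Lock the microscope's rotary specimen stage for transport. First turn the round table by the upright bar on its top until the hole in its lug lines up with the hole in the fixed lock block. Then draw the lock pin by its bare shank out of its holder, lay it down in the open two-post rest (handle on the flat saddle, shank in the tall V) and let go; take it again by its thick handle, push it nose first through the block into the lug until the handle's shoulder is fully home against the block, and let go, leaving the other things on the bench where they are.

Things in the scene. Friction and masses are not known exactly. Their poses are not given: they have to be found in the camera images.
- turn_grip (a point): Grip point on the turntable's vertical axis, 86 mm up. Black upright bar 64 mm long (along x), 14 mm thick (y), from 62 to 104 mm above the bench. x points from the axis to the table's lug, a bored block reaching out to 72 mm; a black line on the top runs from bar to lug. The table is an aluminium drum, 96 mm diameter, top at 62 mm, on a 124 mm round base.
- rotor (a joint): Angle of the turntable, rad, counter-clockwise from above positive: 0 when the lug's hole faces the lock block's hole exactly; it starts between 0.5 and 1.35 and goes from -0.6 to 1.7. Turns with light friction (about 0.1 Nm) and stays where it is left.
- lug_mouth (a point): Mouth centre of the lug's horizontal hole, 72 mm from the turning axis, 45 mm above the bench; x points outward along the hole. Hole 12 mm diameter, 38 mm deep; lug 34 mm wide, from 28 to 62 mm above the bench.
- lock_mouth (a point): Centre of the outer mouth of the lock block's hole, 45 mm above the bench. x points outward along the level hole, away from the table: the pin goes in along -x. White fixed block, 30 mm thick (x), 56 mm wide, 72 mm high; 12 mm hole right through; turning axis at x = -106 mm; aligned lug 4 mm behind the block. The 8 mm thick stage plate reaches 11 mm in front of the block.
- pin_handle (a point): Middle of the pin's handle, a dark steel cylinder 26 mm diameter, 46 mm long. x runs along the pin to its nose: handle's shoulder at x = 23 mm, bare 10 mm shank to 88 mm, cone to 4 mm diameter at the nose, 95 mm. Fully home, this point is 23 mm in front of lock_mouth on the hole's axis. About 0.12 kg, balances at x = 18 mm. Starts level in the holder, handle inside, shank out.
- pin_shank (a point): Middle of the pin's shank, at x = 59 mm from the handle's middle; same axes. 10 mm diameter here, nothing close by while in the holder; 45 mm above the bench.
- pin: The whole lock pin; origin and axes the same as pin_handle.
- holder_mouth (a point): Middle of the mouth of the white pocket that holds the handle, 45 mm above the bench; x points straight out of it. Pocket 48 mm wide inside, 58 mm deep, roofed (66 to 71 mm above the bench). Its saddle touches only the underside of the handle: slide the pin level 55 mm along x, then lift.
- rest_seat (a point): Where the handle's middle lies when the pin is in the open grey rest, 45 mm above the bench; x points where the nose goes. Narrow saddle (16 mm wide) under the handle at x = -15 mm; open V under the shank at x = 66 mm, 6 mm long, arms up to 48 mm above the bench, 13 mm out each side. Base 60 mm wide, 6 mm thick. Finger room round the handle, and round the shank from x = 25 to 60 mm.
- jar: small amber jar, 44 mm diameter, 50 mm high; bystander, origin at the centre of its underside
- stubbox: clear flat box 70 x 50 x 22 mm; bystander, origin at the centre of its underside
- driver: screwdriver lying on the bench, black handle; bystander, origin at the centre of its underside
- weight: brass cylinder, 32 mm diameter, 30 mm high; bystander, origin at the centre of its underside
- carton: cardboard box 60 x 45 x 50 mm; bystander, origin at the centre of its underside
- thumbscrew: thumb screw standing on its 20 mm head, 34 mm high; bystander, origin at the centre of its underside
- wash: white bottle 48 mm diameter, 100 mm high; bystander, origin at the centre of its underside
There are look-alikes about, which are no part of the job. There is more than one size of the pin; the job needs the smaller. What is shaped like the part that bears turn_grip but brown is not meant.

How it is judged (in metres and radians):
On the way, in this order (a step that is already met when the one before it is completed fails the run):
1. the turntable is turned until the lug's hole lines up with the block's hole (within 0.06 rad) (value of joint rotor between -0.06 and 0.06 rad), for 0.2 s.
2. the pin lies in the open rest, nose towards the rest's x, let go (x of pin_handle in the frame of rest_seat between -0.012 and 0.012 m and y of pin_handle in the frame of rest_seat between -0.005 and 0.005 m and z of pin_handle in the frame of rest_seat between -0.005 and 0.005 m and angle between the x axis of pin_handle and the x axis of rest_seat, either way round below 0.09 rad and contact force between the fingers and pin below 0.1 N and linear speed of pin below 0.03 m/s), for 0.2 s.
3. the pin is pushed through the block into the lug, shoulder against the block (all of step 1 and x of pin_handle in the frame of lock_mouth between 0.018 and 0.027 m and y of pin_handle in the frame of lock_mouth between -0.005 and 0.005 m and z of pin_handle in the frame of lock_mouth between -0.005 and 0.005 m and angle between the x axis of pin_handle and the x axis of lock_mouth, either way round below 0.08 rad), for 0.1 s.
At the end, for the whole second after the job is handed in: The turntable stands within 0.06 rad of alignment and the pin lies through the block in the lug: handle's middle 18 to 27 mm in front of the block's mouth (shoulder home within 4 mm) and within 5 mm of the hole's axis, pin along the hole within 0.08 rad, at rest and let go (all of step 3 and linear speed of pin below 0.02 m/s and contact force between the fingers and pin below 0.1 N); the robot touches nothing.
It fails at once if a bystander is moved by more than 30 mm (distance of any of jar, stubbox, driver, weight, carton, thumbscrew, wash from where it was at the start of the episode above 0.03 m).
It also fails if it takes over 67 s, if anything falls off the work surface, if the arm or the gripper's body presses on something with over 40 N, if the wrist force passes 120 N, or if a joint passes its speed limit or range.

## Working session

There is one attempt and no reset: what is moved stays moved. The work goes in short steps, Python scripts to look and compute and a tool call to move; the robot and the scene stay as the last step left them, time stands still between calls to the robot, and variables do not carry over. Pictures are saved under pics/ and viewed, about 8 in all and at most 12, crops included, and the job is handed in when it is done.

Besides the shell and the picture viewer there is one more tool, called after ">>>" by a JSON object that holds its "fn" and its "kwargs", one argument or row to a line. play_rows: Moves the arm, as the interface text tells. Its arguments: {"type":"object","properties":{"commands":{"type":"array"}},"required":["commands"]}

```bash
ls; mkdir -p pics; python3 - <<'E'
from station import r, viewer, job, spotter
import cv2, numpy as np
s=r.sense(); print(s['time_s'],s['tcp_pos'],s['ee_rot'],s['gripper_width'])
for n in ['top','scene']:
    c=viewer.capture(n); cv2.imwrite(f'pics/{n}0.png',cv2.resize(c['image'][:,:,::-1],(800,600),interpolation=cv2.INTER_CUBIC))
    print(n,c['fx'],c['fy'],c['cx'],c['cy'],np.round(c['R'],4).tolist(),np.round(c['t'],4))
    for o in ['turn_grip','rotor','lug_mouth','lock_mouth','pin','pin_shank','holder_mouth','rest_seat','jar','stubbox','driver','weight','carton','thumbscrew','wash']:
        try: print(o,[(np.round(d['uv']).tolist(),round(d['score'],2)) for d in spotter.find_in(o,c)])
        except Exception as e: print(o,e)
print(r.sense()['time_s'])
E
```

```text
pics
0.0 [0.17602194 0.59909348 0.24046382] [[-5.36036117e-04 -2.82132631e-01 -9.59375261e-01]
 [-2.13956351e-03 -9.59372879e-01  2.82133126e-01]
 [-9.99997567e-01  2.20387784e-03 -8.93821678e-05]] 1.0012441048002287
top 454.42306172102394 454.42306172102394 256.1683336165699 190.54580591319174 [[-0.0362, -0.9993, -0.0054], [-0.9783, 0.0365, -0.2038], [0.2038, -0.0021, -0.979]] [-0.0366  0.5317  1.2482]
turn_grip [([146.0, 174.0], 0.63), ([187.0, 252.0], 0.61)]
rotor [([188.0, 251.0], 0.86), ([146.0, 173.0], 0.72)]
lug_mouth [([146.0, 177.0], 0.8), ([186.0, 255.0], 0.69)]
lock_mouth [([194.0, 256.0], 0.85)]
pin [([331.0, 277.0], 0.77), ([367.0, 200.0], 0.62)]
pin_shank [([338.0, 275.0], 0.94), ([364.0, 199.0], 0.5)]
holder_mouth [([361.0, 224.0], 0.83)]
rest_seat [([280.0, 168.0], 0.89)]
jar [([127.0, 245.0], 0.77)]
stubbox [([305.0, 121.0], 0.78)]
driver [([248.0, 118.0], 0.89)]
weight [([253.0, 229.0], 0.39)]
carton [([361.0, 133.0], 0.78)]
thumbscrew [([143.0, 173.0], 0.41)]
wash [([164.0, 119.0], 0.55), ([359.0, 131.0], 0.38)]
scene 397.56333974580946 397.56333974580946 261.77632
[... 174 characters left out ...]
387.0, 207.0], 0.71)]
rotor [([267.0, 276.0], 0.7), ([389.0, 205.0], 0.67), ([304.0, 169.0], 0.61)]
lug_mouth [([309.0, 166.0], 0.9), ([392.0, 208.0], 0.85)]
lock_mouth [([301.0, 176.0], 0.9), ([380.0, 220.0], 0.75), ([120.0, 217.0], 0.17)]
pin [([156.0, 183.0], 0.97), ([120.0, 222.0], 0.72)]
pin_shank [([159.0, 185.0], 0.79), ([121.0, 220.0], 0.51)]
holder_mouth [([127.0, 213.0], 0.75)]
rest_seat [([235.0, 257.0], 0.9)]
jar [([361.0, 171.0], 0.79), ([269.0, 277.0], 0.17)]
stubbox [([216.0, 310.0], 0.81)]
driver [([302.0, 297.0], 0.86)]
weight [([253.0, 198.0], 0.74), ([214.0, 313.0], 0.69)]
carton [([116.0, 306.0], 0.87)]
thumbscrew [([300.0, 296.0], 0.68)]
wash [([412.0, 259.0], 0.76)]
1.6
```

View pics/top0.png

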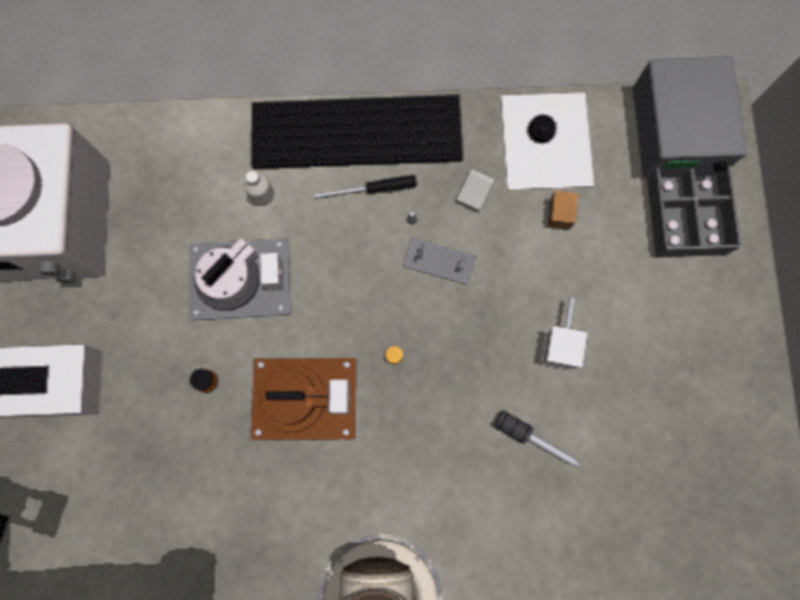

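View pics/scene0.png

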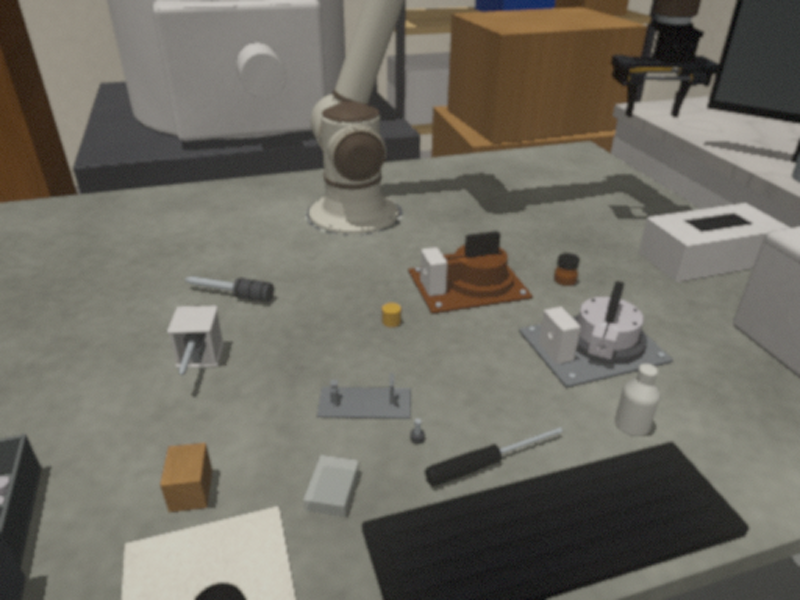

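```bash
cat > h.py <<'E'
from station import r, viewer, job, spotter
import cv2, numpy as np
from scipy.spatial.transform import Rotation as Rn
def cam(name):
    s=r.sense(); c=viewer.capture(name)
    if 'mount' in c:
        T=np.eye(4); T[:3,:3]=s['ee_rot']; T[:3,3]=s['tcp_pos']
        W=T@np.array(c['mount']); c['R']=W[:3,:3].T; c['t']=-c['R']@W[:3,3]
    return c
def save(c,fn,box=None,z=1):
    im=c['image'][:,:,::-1]
    if box: im=im[box[1]:box[3],box[0]:box[2]]
    cv2.imwrite('pics/'+fn,cv2.resize(im,None,fx=z,fy=z,interpolation=cv2.INTER_CUBIC))
def ray(c,uv):
    d=np.array([(uv[0]-c['cx'])/c['fx'],(uv[1]-c['cy'])/c['fy'],1.])
    R=np.array(c['R']); return -R.T@np.array(c['t']), R.T@d
def onz(c,uv,z):
    o,d=ray(c,uv); return o+d*(z-o[2])/d[2]
def proj(c,X):
    p=np.array(c['R'])@np.array(X)+np.array(c['t']); return np.array([c['cx']+c['fx']*p[0]/p[2],c['cy']+c['fy']*p[1]/p[2]])
def down(yaw):  # tool down, jaws open along world direction yaw (deg)
    a=np.radians(yaw); x=np.array([0,0,-1.]); y=np.array([np.cos(a),np.sin(a),0]); return np.column_stack([x,y,np.cross(x,y)])
def plan(p,Rt,p0=None,R0=None):
    s=r.sense(); p0=s['tcp_pos'] if p0 is None else np.array(p0); R0=s['ee_rot'] if R0 is None else R0
    R0=np.array(R0); t=R0.T@(np.array(p)-p0); w=Rn.from_matrix(R0.T@Rt).as_rotvec()
    print('t',np.round(t/.75,4),'a',np.round(w/np.pi,4),'rows',np.ceil(np.linalg.norm(t)/.0417),np.ceil(np.degrees(np.linalg.norm(w))/7.16))
def st():
    s=r.sense(); print('t',s['time_s'],'p',np.round(s['tcp_pos'],4),'R',np.round(s['ee_rot'],4).tolist(),'F',np.round(s['wrist_force'],1),'w',round(s['gripper_width'],3),'q',np.round(s['joints'],1))
E
python3 - <<'E'
from h import *
c=cam('top'); k=512/800
f=lambda u,v,z:np.round(onz(c,(u*k,v*k),z),3)
print('drum',f(221,272,.062),'bar',f(218,268,.104),'lug',f(242,245,.062),'block top',f(270,268,.072))
print('holder',f(567,340,.071),'pin nose',f(571,300,.045),'roof front')
print('rest',f(439,261,.006),'V?',f(419,251,.045),f(460,266,.045))
w=cam('wrist'); save(w,'w0.png',z=1.5)
print(w['fx'],w['cx'],w['cy'],np.round(w['mount'],3).tolist())
E
```

```text
drum [0.589 0.272 0.062] bar [0.586 0.267 0.104] lug [0.639 0.234 0.062] block top [0.591 0.18  0.072]
holder [ 0.438 -0.351  0.071] pin nose [ 0.516 -0.371  0.045] roof front
rest [ 0.61  -0.133  0.006] V? [ 0.62  -0.094  0.045] [ 0.588 -0.17   0.045]
294.8216826797338 256.61940171649076 188.03097330525716 [[0.0, -0.296, 0.955, -0.142], [1.0, -0.0, -0.0, 0.001], [0.0, 0.955, 0.296, -0.082], [0.0, 0.0, 0.0, 1.0]]
```

View pics/w0.png

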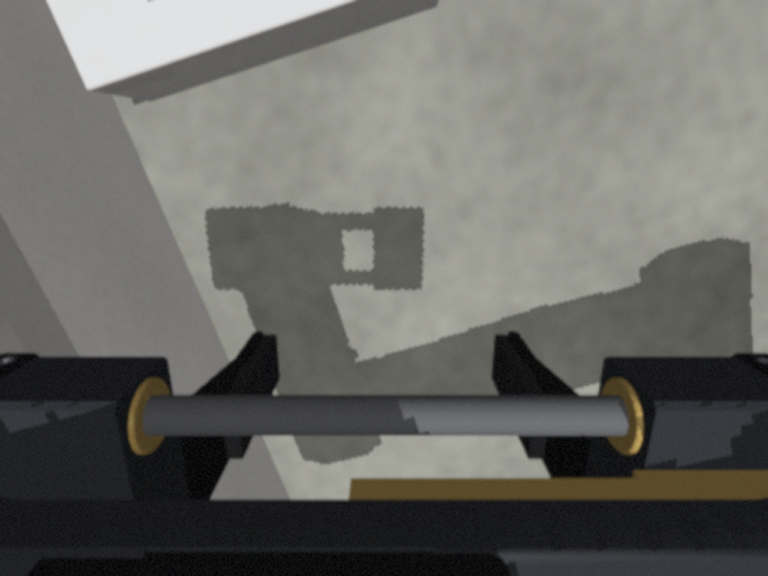

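```bash
python3 - <<'E'
from h import *
st(); plan((.585,.255,.25),down(-125))
E
```

```text
t 1.7 p [0.1762 0.5996 0.2415] R [[0.0, -0.2819, -0.9594], [-0.0, -0.9594, 0.2819], [-1.0, 0.0, -0.0]] F [ 0.4 -0.7 -1. ] w 1.0 q [ 88.4  22.    0.5   0.  -68.4 -14.8]
t [-0.0113  0.2872 -0.6525] a [ 0.1035 -0.     -0.    ] rows 13.0 3.0
```

>>> {"fn": "play_rows", "kwargs": {
  "commands": [
    {"fingers": -1,"tx": -0.0113,"ty": 0.2872,"tz": -0.6525,"ax": 0,"ay": 0,"az": 0},
    {"fingers": -1,"tx": -0.0113,"ty": 0.2872,"tz": -0.6525,"ax": 0,"ay": 0,"az": 0},
    {"fingers": -1,"tx": -0.0113,"ty": 0.2872,"tz": -0.6525,"ax": 0,"ay": 0,"az": 0},
    {"fingers": -1,"tx": -0.0113,"ty": 0.2872,"tz": -0.6525,"ax": 0,"ay": 0,"az": 0},
    {"fingers": -1,"tx": -0.0113,"ty": 0.2872,"tz": -0.6525,"ax": 0,"ay": 0,"az": 0}
  ]
}}

```text
time_s: 2.12
tcp_pos: [0.3365, 0.464, 0.2451]
ee_rot: [[0.0, -0.281, -0.96], [0.0, -0.96, 0.281], [-1.0, -0.0, -0.0]]
wrist_force: [-0.5, 1.0, -0.2]
gripper_width: 0.999
```

>>> {"fn": "play_rows", "kwargs": {
  "commands": [
    {"fingers": -1,"tx": -0.0069,"ty": 0.1753,"tz": -0.3983,"ax": 0,"ay": 0,"az": 0},
    {"fingers": -1,"tx": -0.0069,"ty": 0.1753,"tz": -0.3983,"ax": 0,"ay": 0,"az": 0},
    {"fingers": -1,"tx": -0.0069,"ty": 0.1753,"tz": -0.3983,"ax": 0,"ay": 0,"az": 0},
    {"fingers": -1,"tx": -0.0069,"ty": 0.1753,"tz": -0.3983,"ax": 0,"ay": 0,"az": 0},
    {"fingers": -1,"tx": -0.0069,"ty": 0.1753,"tz": -0.3983,"ax": 0,"ay": 0,"az": 0}
  ]
}}

```text
time_s: 2.53
tcp_pos: [0.496, 0.3296, 0.2485]
ee_rot: [[0.0, -0.282, -0.96], [0.0, -0.96, 0.282], [-1.0, -0.0, -0.0]]
wrist_force: [0.2, 0.5, 0.2]
gripper_width: 1.0
```

>>> {"fn": "play_rows", "kwargs": {
  "commands": [
    {"fingers": -1,"tx": -0.0025,"ty": 0.0634,"tz": -0.1439,"ax": 0.1035,"ay": 0,"az": 0},
    {"fingers": -1,"tx": -0.0025,"ty": 0.0634,"tz": -0.1439,"ax": 0.1035,"ay": 0,"az": 0},
    {"fingers": -1,"tx": -0.0025,"ty": 0.0634,"tz": -0.1439,"ax": 0.1035,"ay": 0,"az": 0},
    {"fingers": -1,"tx": -0.0025,"ty": 0.0634,"tz": -0.1439,"ax": 0.1035,"ay": 0,"az": 0}
  ]
}}

```text
time_s: 2.87
tcp_pos: [0.5887, 0.2508, 0.2494]
ee_rot: [[0.001, -0.581, -0.814], [-0.001, -0.814, 0.581], [-1.0, 0.001, -0.001]]
wrist_force: [0.5, 0.7, -0.2]
gripper_width: 1.003
```

```bash
python3 - <<'E'
from h import *
viewer.capture('top')
c=cam('wrist'); save(c,'w1.png',z=1.5); np.save('c1.npy',c,allow_pickle=True); st()
E
```

```text
t 2.9667 p [0.5857 0.2537 0.2494] R [[-0.0008, -0.5757, -0.8177], [-0.0003, -0.8177, 0.5757], [-1.0, 0.0007, 0.0004]] F [ 0.3 -0.1  0.3] w 0.997 q [ 37.9  23.1   3.2  -0.  -70.2  16.9]
```

View pics/w1.png

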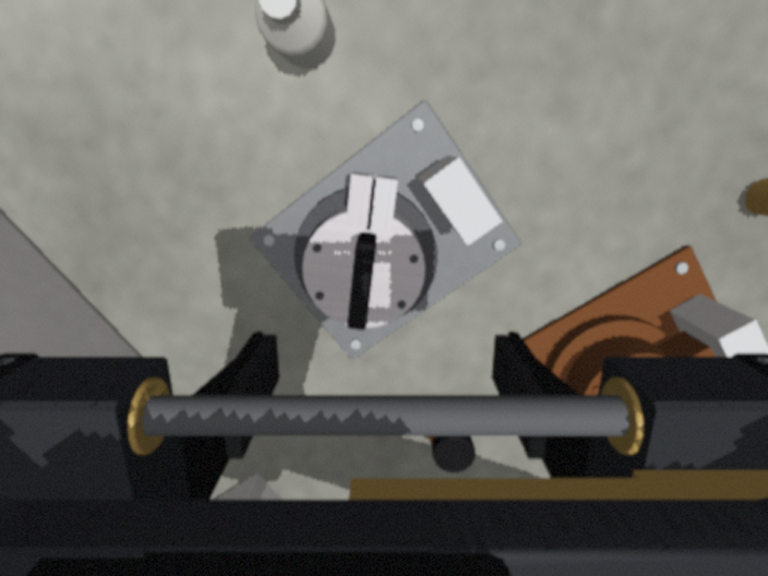

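```bash
python3 - <<'E'
from h import *
c=np.load('c1.npy',allow_pickle=True).item()
f=lambda L,z:np.array([onz(c,(u/1.5,v/1.5),z)[:2] for u,v in L])
ps=f([(418,125),(268,241),(356,345),(500,244)],.008); print('plate screws',np.round(ps,4).tolist(),np.round(ps.mean(0),4))
d=np.diff(np.vstack([ps,ps[:1]]),axis=0); print(np.round(np.linalg.norm(d,axis=1),4),np.round(np.degrees(np.arctan2(d[:,1],d[:,0])),1))
ds=f([(317,247),(413,258),(402,304),(320,296)],.062); print('drum screws',np.round(ds,4).tolist(),ds.mean(0))
d=np.diff(np.vstack([ds,ds[:1]]),axis=0); print(np.round(np.linalg.norm(d,axis=1),4))
b=f([(458,156),(502,235),(469,245),(424,188)],.072); print('block',np.round(b,4).tolist(),b.mean(0))
d=np.diff(np.vstack([b,b[:1]]),axis=0); print(np.round(np.linalg.norm(d,axis=1),4),np.round(np.degrees(np.arctan2(d[:,1],d[:,0])),1))
bar=f([(358,234),(376,235),(366,329),(347,327)],.104); print('bar',np.round(bar,4).tolist(),bar.mean(0))
d=np.diff(np.vstack([bar,bar[:1]]),axis=0); print(np.round(np.linalg.norm(d,axis=1),4),np.round(np.degrees(np.arctan2(d[:,1],d[:,0])),1))
# drum circle
g=cv2.cvtColor(c['image'],cv2.COLOR_RGB2GRAY)
E
```

```text
plate screws [[0.651, 0.1734], [0.6475, 0.3355], [0.5216, 0.3319], [0.5267, 0.1698]] [0.5867 0.2526]
[0.1622 0.1259 0.1622 0.1243] [  91.2 -178.3  -88.2    1.7]
drum screws [[0.6233, 0.2896], [0.5739, 0.2348], [0.5478, 0.2631], [0.5907, 0.312]] [0.58392884 0.27486735]
[0.0738 0.0384 0.0651 0.0395]
block [[0.6186, 0.1673], [0.5529, 0.1709], [0.5606, 0.1946], [0.6141, 0.1987]] [0.58654153 0.1828749 ]
[0.0658 0.0249 0.0537 0.0318] [176.8  72.1   4.4 -81.9]
bar [[0.6185, 0.2514], [0.6111, 0.2421], [0.5606, 0.2869], [0.5696, 0.2969]] [0.58995599 0.26933201]
[0.0119 0.0675 0.0134 0.0668] [-128.5  138.4   48.2  -43. ]
```

```bash
python3 - <<'E'
from h import *
c=np.load('c1.npy',allow_pickle=True).item()
im=c['image']; g=cv2.cvtColor(im,cv2.COLOR_RGB2GRAY)
def quad(mask,seed,z,name):
    n,l=cv2.connectedComponents(mask.astype(np.uint8)); m=(l==l[seed[1],seed[0]]).astype(np.uint8)
    cs,_=cv2.findContours(m,cv2.RETR_EXTERNAL,cv2.CHAIN_APPROX_NONE); k=max(cs,key=cv2.contourArea)[:,0,:].astype(float)
    P=np.array([onz(c,p,z)[:2] for p in k]); (x,y),(w,h),a=cv2.minAreaRect((P*1e3).astype(np.float32)); print(name,'ctr',x,y,'size',w,h,'ang',a, 'area',m.sum())
print(g[int(200/1.5),int(460/1.5)],g[int(220/1.5),int(490/1.5)],g[int(190/1.5),int(440/1.5)],g[int(280/1.5),int(360/1.5)],g[int(230/1.5),int(395/1.5)])
for th in (150,165,180): quad(g>th,(307,133),.072,'block%d'%th)
for th in (30,45,60): quad(g<th,(240,190),.104,'bar%d'%th)
save(c,'crop1.png',(150,60,360,245),3.8)
E
```

```text
219 219 219 23 214
block150 ctr 610.2542114257812 192.6484375 size 100.80123901367188 54.05904006958008 ang 1.776340365409851 area 2483
block165 ctr 589.400146484375 181.41448974609375 size 56.853111267089844 31.31463050842285 ang 1.2976596355438232 area 1543
block180 ctr 589.5305786132812 181.2714385986328 size 56.17830276489258 30.407915115356445 ang 1.3544882535934448 area 1491
bar30 ctr 587.7000732421875 272.3494567871094 size 10.98940658569336 57.02228927612305 ang 46.913631439208984 area 473
bar45 ctr 590.850341796875 269.3521728515625 size 11.673232078552246 66.87129974365234 ang 47.60879135131836 area 697
bar60 ctr 590.587890625 269.45098876953125 size 12.35602855682373 67.39694213867188 ang 47.532344818115234 area 734
```

View pics/crop1.png

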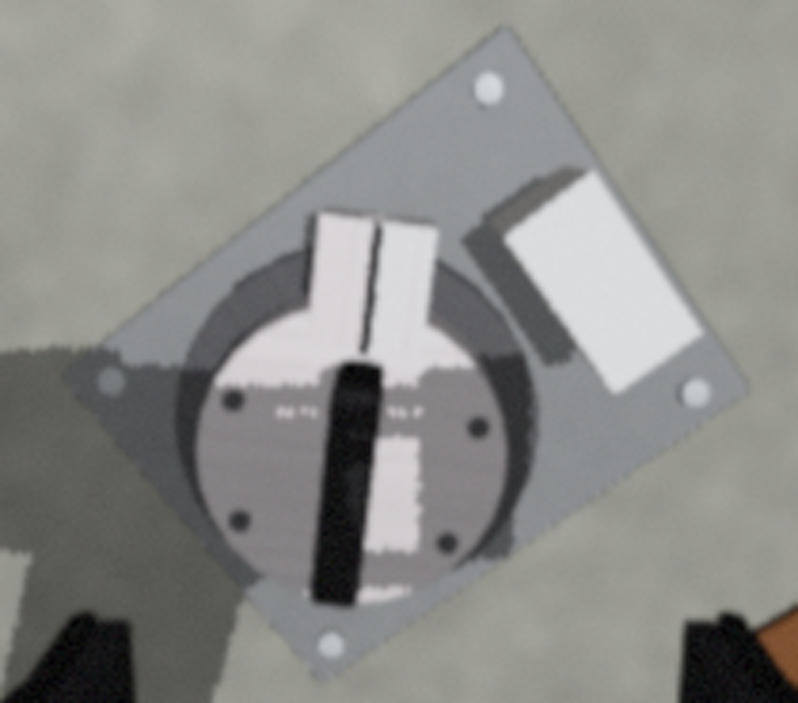

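```bash
python3 - <<'E'
from h import *
st(); p0=(.585,.255,.25);R0=down(-125)
plan((.5874,.2723,.215),down(-132.4),p0,R0); plan((.5874,.2723,.088),down(-132.4),p0,R0)
E
```

```text
t 2.9667 p [0.5857 0.2537 0.2494] R [[-0.0008, -0.5757, -0.8177], [-0.0003, -0.8177, 0.5757], [-1.0, 0.0007, 0.0004]] F [ 0.3 -0.1  0.3] w 0.997 q [ 37.9  23.1   3.2  -0.  -70.2  16.9]
t [ 0.0467 -0.0207  0.0106] a [0.0411 0.     0.    ] rows 1.0 2.0
t [ 0.216  -0.0207  0.0106] a [0.0411 0.     0.    ] rows 4.0 2.0
```

>>> {"fn": "play_rows", "kwargs": {
  "commands": [
    {"fingers": -1,"tx": 0.047,"ty": -0.0207,"tz": 0.0106,"ax": 0.0411,"ay": 0,"az": 0},
    {"fingers": -1,"tx": 0.09,"ty": -0.0207,"tz": 0.0106,"ax": 0.0411,"ay": 0,"az": 0},
    {"fingers": -1,"tx": 0.14,"ty": -0.0207,"tz": 0.0106,"ax": 0.0411,"ay": 0,"az": 0},
    {"fingers": -1,"tx": 0.185,"ty": -0.0207,"tz": 0.0106,"ax": 0.0411,"ay": 0,"az": 0},
    {"fingers": -1,"tx": 0.216,"ty": -0.0207,"tz": 0.0106,"ax": 0.0411,"ay": 0,"az": 0}
  ]
}}

```text
time_s: 3.38
tcp_pos: [0.5846, 0.2728, 0.0848]
ee_rot: [[-0.004, -0.673, -0.74], [-0.002, -0.74, 0.673], [-1.0, 0.004, 0.002]]
wrist_force: [0.5, -0.2, -0.3]
gripper_width: 1.002
```

```bash
python3 - <<'E'
from h import *
cam('scene'); st()
E
```

```text
t 3.4333 p [0.5845 0.2726 0.0824] R [[-0.0052, -0.6726, -0.74], [-0.0033, -0.74, 0.6726], [-1.0, 0.006, 0.0016]] F [ 1.7  1.2 -2.9] w 0.999 q [ 39.3  32.2  -7.3  -0.1 -50.8   8.4]
```

>>> {"fn": "play_rows", "kwargs": {
  "commands": [
    {"fingers": -1,"tx": -0.004,"ty": 0,"tz": 0,"ax": 0,"ay": 0,"az": 0},
    {"fingers": 0.2,"tx": -0.004,"ty": 0,"tz": 0,"ax": 0,"ay": 0,"az": 0},
    {"fingers": 1,"tx": -0.004,"ty": 0,"tz": 0,"ax": 0,"ay": 0,"az": 0},
    {"fingers": 1,"tx": -0.004,"ty": 0,"tz": 0,"ax": 0,"ay": 0,"az": 0},
    {"fingers": 1,"tx": -0.004,"ty": 0,"tz": 0,"ax": 0,"ay": 0,"az": 0}
  ]
}}

```text
time_s: 3.85
tcp_pos: [0.5875, 0.2728, 0.0925]
ee_rot: [[0.002, -0.674, -0.739], [0.001, -0.739, 0.674], [-1.0, -0.002, -0.0]]
wrist_force: [-0.4, 0.2, -0.1]
gripper_width: 0.78
```

>>> {"fn": "play_rows", "kwargs": {
  "commands": [
    {"fingers": 1,"tx": 0,"ty": 0,"tz": 0,"ax": 0,"ay": 0,"az": 0},
    {"fingers": 1,"tx": 0,"ty": 0,"tz": 0,"ax": 0,"ay": 0,"az": 0},
    {"fingers": 1,"tx": 0,"ty": 0,"tz": 0,"ax": 0,"ay": 0,"az": 0}
  ]
}}

```text
time_s: 4.1
tcp_pos: [0.5873, 0.2723, 0.0913]
ee_rot: [[0.0, -0.674, -0.738], [0.0, -0.738, 0.674], [-1.0, -0.0, -0.0]]
wrist_force: [-1.0, -0.2, -0.1]
gripper_width: 0.556
```

>>> {"fn": "play_rows", "kwargs": {
  "commands": [
    {"fingers": 1,"tx": 0,"ty": 0,"tz": 0,"ax": 0,"ay": 0,"az": 0},
    {"fingers": 1,"tx": 0,"ty": 0,"tz": 0,"ax": 0,"ay": 0,"az": 0},
    {"fingers": 1,"tx": 0,"ty": 0,"tz": 0,"ax": 0,"ay": 0,"az": 0},
    {"fingers": 1,"tx": 0,"ty": 0,"tz": 0,"ax": 0,"ay": 0,"az": 0},
    {"fingers": 1,"tx": 0,"ty": 0,"tz": 0,"ax": 0,"ay": 0,"az": 0}
  ]
}}

```text
time_s: 4.52
tcp_pos: [0.5872, 0.2723, 0.0909]
ee_rot: [[-0.0, -0.674, -0.738], [-0.0, -0.738, 0.674], [-1.0, 0.0, 0.0]]
wrist_force: [-0.2, -0.2, 0.6]
gripper_width: 0.169
```

>>> {"fn": "play_rows", "kwargs": {
  "commands": [
    {"fingers": 1,"tx": 0,"ty": 0,"tz": 0,"ax": 0,"ay": 0,"az": 0},
    {"fingers": 1,"tx": 0,"ty": 0,"tz": 0,"ax": 0,"ay": 0,"az": 0},
    {"fingers": 1,"tx": 0,"ty": 0,"tz": 0,"ax": 0,"ay": 0,"az": 0}
  ]
}}

```text
time_s: 4.77
tcp_pos: [0.5875, 0.2726, 0.091]
ee_rot: [[0.001, -0.674, -0.738], [0.001, -0.738, 0.674], [-1.0, -0.001, -0.0]]
wrist_force: [2.1, 1.2, -1.0]
gripper_width: 0.159
```

>>> {"fn": "play_rows", "kwargs": {
  "commands": [
    {"fingers": 1,"tx": 0,"ty": 0,"tz": 0,"ax": 0.035,"ay": 0,"az": 0},
    {"fingers": 1,"tx": 0,"ty": 0,"tz": 0,"ax": 0.07,"ay": 0,"az": 0},
    {"fingers": 1,"tx": 0,"ty": 0,"tz": 0,"ax": 0.105,"ay": 0,"az": 0},
    {"fingers": 1,"tx": 0,"ty": 0,"tz": 0,"ax": 0.14,"ay": 0,"az": 0},
    {"fingers": 1,"tx": 0,"ty": 0,"tz": 0,"ax": 0.175,"ay": 0,"az": 0}
  ]
}}

```text
time_s: 5.18
tcp_pos: [0.5872, 0.2725, 0.091]
ee_rot: [[-0.0, -0.962, -0.273], [-0.0, -0.273, 0.962], [-1.0, 0.0, -0.0]]
wrist_force: [0.0, 0.4, -0.1]
gripper_width: 0.158
```

>>> {"fn": "play_rows", "kwargs": {
  "commands": [
    {"fingers": 1,"tx": 0,"ty": 0,"tz": 0,"ax": 0.03,"ay": 0,"az": 0},
    {"fingers": 1,"tx": 0,"ty": 0,"tz": 0,"ax": 0.06,"ay": 0,"az": 0},
    {"fingers": 1,"tx": 0,"ty": 0,"tz": 0,"ax": 0.082,"ay": 0,"az": 0},
    {"fingers": 1,"tx": 0,"ty": 0,"tz": 0,"ax": 0.082,"ay": 0,"az": 0},
    {"fingers": 1,"tx": 0,"ty": 0,"tz": 0,"ax": 0.082,"ay": 0,"az": 0}
  ]
}}

```text
time_s: 5.6
tcp_pos: [0.587, 0.2724, 0.091]
ee_rot: [[-0.0, -1.0, -0.025], [0.0, -0.025, 1.0], [-1.0, 0.0, 0.0]]
wrist_force: [0.2, 1.2, -0.6]
gripper_width: 0.161
```

>>> {"fn": "play_rows", "kwargs": {
  "commands": [
    {"fingers": 1,"tx": 0,"ty": 0,"tz": 0,"ax": 0,"ay": 0,"az": 0},
    {"fingers": 1,"tx": 0,"ty": 0,"tz": 0,"ax": 0,"ay": 0,"az": 0},
    {"fingers": 1,"tx": 0,"ty": 0,"tz": 0,"ax": 0,"ay": 0,"az": 0}
  ]
}}

```text
time_s: 5.85
tcp_pos: [0.587, 0.2724, 0.091]
ee_rot: [[-0.0, -1.0, -0.024], [-0.0, -0.024, 1.0], [-1.0, 0.0, -0.0]]
wrist_force: [-0.1, 1.2, -0.3]
gripper_width: 0.155
```

>>> {"fn": "play_rows", "kwargs": {
  "commands": [
    {"fingers": -1,"tx": 0,"ty": 0,"tz": 0,"ax": 0,"ay": 0,"az": 0},
    {"fingers": -1,"tx": 0,"ty": 0,"tz": 0,"ax": 0,"ay": 0,"az": 0},
    {"fingers": -1,"tx": 0,"ty": 0,"tz": 0,"ax": 0,"ay": 0,"az": 0},
    {"fingers": -1,"tx": 0,"ty": 0,"tz": 0,"ax": 0,"ay": 0,"az": 0}
  ]
}}

```text
time_s: 6.18
tcp_pos: [0.5873, 0.2721, 0.0911]
ee_rot: [[0.0, -1.0, -0.023], [-0.0, -0.023, 1.0], [-1.0, -0.0, -0.0]]
wrist_force: [0.0, 0.1, 1.3]
gripper_width: 0.38
```

>>> {"fn": "play_rows", "kwargs": {
  "commands": [
    {"fingers": -1,"tx": -0.2,"ty": 0,"tz": 0,"ax": 0,"ay": 0,"az": 0},
    {"fingers": -1,"tx": -0.2,"ty": 0,"tz": 0,"ax": 0,"ay": 0,"az": 0},
    {"fingers": -1,"tx": -0.2,"ty": 0,"tz": 0,"ax": 0,"ay": 0,"az": 0},
    {"fingers": -1,"tx": -0.2,"ty": 0,"tz": 0,"ax": 0,"ay": 0,"az": 0}
  ]
}}

```text
time_s: 6.52
tcp_pos: [0.5887, 0.2727, 0.2466]
ee_rot: [[0.007, -1.0, -0.024], [0.003, -0.024, 1.0], [-1.0, -0.007, 0.003]]
wrist_force: [0.9, 0.8, 0.8]
gripper_width: 0.679
```

```bash
python3 - <<'E'
from h import *
for i in range(4): viewer.capture('top')
c=cam('wrist'); save(c,'w2.png',z=1.5); np.save('c2.npy',c,allow_pickle=True); st()
im=c['image']; g=cv2.cvtColor(im,cv2.COLOR_RGB2GRAY)
X=proj(c,(.5895,.1813,.072)); print('block px',X, g[int(X[1]),int(X[0])])
for th in (165,180,195):
    n,l=cv2.connectedComponents((g>th).astype(np.uint8)); m=(l==l[int(X[1]),int(X[0])]).astype(np.uint8)
    cs,_=cv2.findContours(m,cv2.RETR_EXTERNAL,cv2.CHAIN_APPROX_NONE); k=max(cs,key=cv2.contourArea)[:,0,:].astype(float)
    P=np.array([onz(c,p,.072)[:2] for p in k]); print(th,cv2.minAreaRect((P*1e3).astype(np.float32)))
E
```

```text
t 6.7667 p [0.5866 0.272  0.2402] R [[-0.0016, -0.9997, -0.0231], [-0.0004, -0.0231, 0.9997], [-1.0, 0.0016, -0.0003]] F [ 0.1  0.3 -0.6] w 0.912 q [ 39.2  24.3   3.7  -0.  -69.6 -37.8]
block px [257.01710624  87.29940176] 218
165 ((589.5672607421875, 181.25103759765625), (57.45829391479492, 30.341474533081055), 1.3034827709197998)
180 ((589.6033325195312, 181.7122802734375), (56.382080078125, 29.420896530151367), 1.3032053709030151)
195 ((589.7838134765625, 181.22512817382812), (55.40619659423828, 28.444149017333984), 1.3092116117477417)
```

View pics/w2.png

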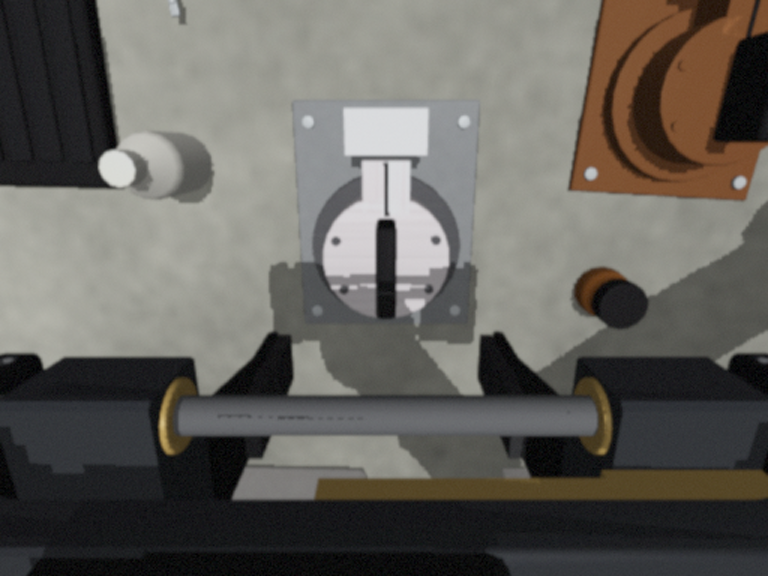

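>>> {"fn": "play_rows", "kwargs": {
  "commands": [
    {"fingers": -1,"tx": -0.013,"ty": -0.005,"tz": -0.543,"ax": 0,"ay": 0,"az": 0},
    {"fingers": -1,"tx": -0.013,"ty": -0.005,"tz": -0.543,"ax": 0,"ay": 0,"az": 0},
    {"fingers": -1,"tx": -0.013,"ty": -0.005,"tz": -0.543,"ax": 0,"ay": 0,"az": 0},
    {"fingers": -1,"tx": -0.013,"ty": -0.005,"tz": -0.543,"ax": 0,"ay": 0,"az": 0},
    {"fingers": -1,"tx": -0.013,"ty": -0.005,"tz": -0.543,"ax": 0,"ay": 0,"az": 0}
  ]
}}

```text
time_s: 7.18
tcp_pos: [0.5929, 0.0622, 0.2439]
ee_rot: [[-0.004, -1.0, -0.024], [-0.001, -0.024, 1.0], [-1.0, 0.004, -0.001]]
wrist_force: [-0.2, 0.2, 0.2]
gripper_width: 0.998
```

>>> {"fn": "play_rows", "kwargs": {
  "commands": [
    {"fingers": -1,"tx": -0.007,"ty": -0.003,"tz": -0.265,"ax": 0.136,"ay": 0,"az": 0},
    {"fingers": -1,"tx": -0.007,"ty": -0.003,"tz": -0.265,"ax": 0.136,"ay": 0,"az": 0},
    {"fingers": -1,"tx": -0.007,"ty": -0.003,"tz": -0.265,"ax": 0.136,"ay": 0,"az": 0},
    {"fingers": -1,"tx": -0.007,"ty": -0.003,"tz": -0.265,"ax": 0.136,"ay": 0,"az": 0},
    {"fingers": -1,"tx": -0.007,"ty": -0.003,"tz": -0.265,"ax": 0.136,"ay": 0,"az": 0}
  ]
}}

```text
time_s: 7.6
tcp_pos: [0.5996, -0.1373, 0.2491]
ee_rot: [[-0.004, -0.918, 0.396], [-0.0, 0.396, 0.918], [-1.0, 0.004, -0.002]]
wrist_force: [0.7, -0.2, -0.6]
gripper_width: 1.0
```

```bash
python3 - <<'E'
from h import *
for i in range(5): viewer.capture('top')
c=cam('wrist'); save(c,'w3.png',z=1.5); np.save('c3.npy',c,allow_pickle=True); st()
E
```

```text
t 7.9 p [ 0.6005 -0.1338  0.2499] R [[-0.0025, -0.9198, 0.3925], [0.0002, 0.3925, 0.9198], [-1.0, 0.0024, -0.0008]] F [0.2 1.3 0.3] w 1.002 q [  2.5  20.8  -0.1  -0.  -69.2 -25.6]
```

View pics/w3.png

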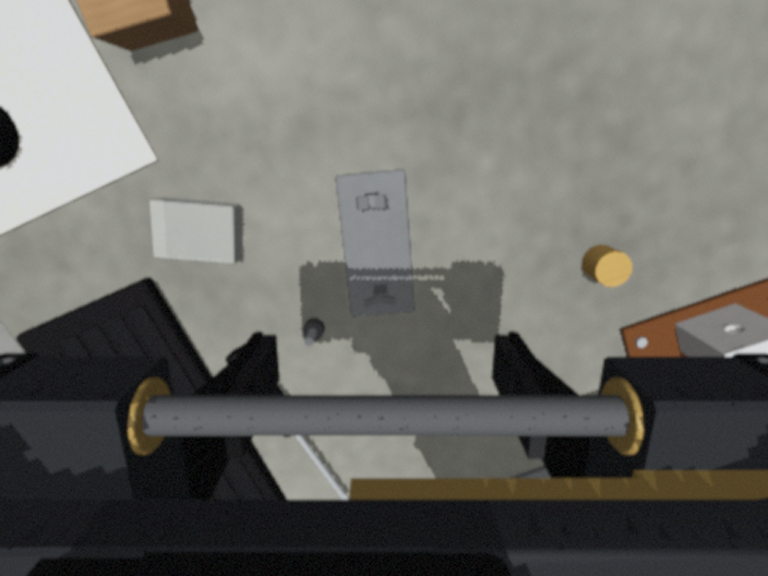

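```bash
python3 - <<'E'
from h import *
c=np.load('c3.npy',allow_pickle=True).item(); c['image']=np.clip((c['image'].astype(float)/255)**.6*255*1.1,0,255).astype(np.uint8)
save(c,'crop3.png',(210,105,290,217),5.3)
E
```

```text
(no output)
```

View pics/crop3.png

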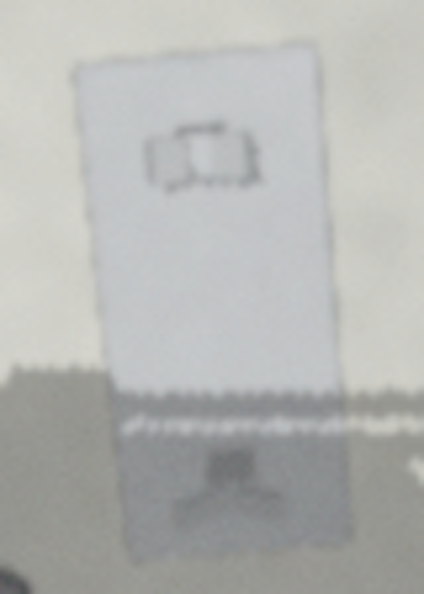

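```bash
python3 - <<'E'
from h import *
c=np.load('c3.npy',allow_pickle=True).item()
px=lambda u,v:(210+(u+.5)/5.3-.5,105+(v+.5)/5.3-.5)
f=lambda u,v,z:onz(c,px(u,v),z)[:2]
cs=np.array([f(76,66,.006),f(316,44,.006),f(352,540,.006),f(130,560,.006)]); print('base',np.round(cs,4).tolist())
a=(cs[0]+cs[1])/2;b=(cs[2]+cs[3])/2; d=b-a; print('len',np.linalg.norm(d),'ang',np.degrees(np.arctan2(d[1],d[0])),'widths',np.linalg.norm(cs[0]-cs[1]),np.linalg.norm(cs[2]-cs[3]))
u=d/np.linalg.norm(d); n=np.array([-u[1],u[0]]); ctr=(a+b)/2
for nm,p,zs in (('top',(203,157),(.032,.045,.048)),('botarms',(230,508),(.032,.045,.048)),('botpost',(231,468),(.032,.045,.006))):
    for z in zs:
        q=f(*p,z); print(nm,z,np.round(q,4),'along',round((q-ctr)@u,4),'off',round((q-ctr)@n,4))
print('top w',np.linalg.norm(f(147,160,.032)-f(260,155,.032)),'h',np.linalg.norm(f(203,125,.032)-f(203,188,.032)))
print('bot w',np.linalg.norm(f(175,510,.048)-f(285,508,.048)))
s=cam('scene'); np.save('s3.npy',s,allow_pickle=True)
E
```

```text
base [[0.6159, -0.2037], [0.5608, -0.1857], [0.6006, -0.0647], [0.6567, -0.0827]]
len 0.12757805440053754 ang 71.57476449631966 widths 0.057899012552900295 0.05891977934707514
top 0.032 [ 0.5947 -0.1744] along -0.0425 off 0.0004
top 0.045 [ 0.5937 -0.1757] along -0.0441 off 0.0009
top 0.048 [ 0.5935 -0.176 ] along -0.0444 off 0.001
botarms 0.032 [ 0.6227 -0.094 ] along 0.0426 off -0.0008
botarms 0.045 [ 0.6208 -0.0982] along 0.038 off -0.0003
botarms 0.048 [ 0.6204 -0.0992] along 0.037 off -0.0002
botpost 0.032 [ 0.6184 -0.1034] along 0.0324 off 0.0003
botpost 0.045 [ 0.6167 -0.1072] along 0.0282 off 0.0008
botpost 0.006 [ 0.622  -0.0956] along 0.0409 off -0.0006
top w 0.0258225248810104 h 0.014243673766540229
bot w 0.025688200426180717
```

>>> {"fn": "play_rows", "kwargs": {
  "commands": [
    {"fingers": -1,"tx": 0,"ty": 0.044,"tz": -0.339,"ax": 0.19,"ay": 0,"az": 0},
    {"fingers": -1,"tx": 0,"ty": 0.044,"tz": -0.339,"ax": 0.19,"ay": 0,"az": 0},
    {"fingers": -1,"tx": 0,"ty": 0.044,"tz": -0.339,"ax": 0.19,"ay": 0,"az": 0},
    {"fingers": -1,"tx": 0,"ty": 0.044,"tz": -0.339,"ax": 0.19,"ay": 0,"az": 0},
    {"fingers": -1,"tx": 0,"ty": 0.044,"tz": -0.339,"ax": 0.19,"ay": 0,"az": 0}
  ]
}}

```text
time_s: 8.37
tcp_pos: [0.4945, -0.3137, 0.2513]
ee_rot: [[-0.0, -0.538, 0.843], [0.0, 0.843, 0.538], [-1.0, 0.0, -0.0]]
wrist_force: [0.6, -0.7, 0.1]
gripper_width: 0.999
```

```bash
python3 - <<'E'
from h import *
st(); plan((.47,-.355,.25),down(-284))
E
```

```text
t 8.3667 p [ 0.4945 -0.3137  0.2513] R [[-0.0, -0.5375, 0.8433], [0.0, 0.8433, 0.5375], [-1.0, 0.0, -0.0]] F [ 0.6 -0.7  0.1] w 0.999 q [-16.6  17.8  -4.4  -0.  -67.8 -40.9]
t [ 0.0017 -0.0289 -0.0571] a [ 0.2584 -0.     -0.    ] rows 2.0 7.0
```

>>> {"fn": "play_rows", "kwargs": {
  "commands": [
    {"fingers": -1,"tx": 0,"ty": -0.029,"tz": -0.057,"ax": 0.19,"ay": 0,"az": 0},
    {"fingers": -1,"tx": 0,"ty": -0.029,"tz": -0.057,"ax": 0.19,"ay": 0,"az": 0},
    {"fingers": -1,"tx": 0,"ty": -0.029,"tz": -0.057,"ax": 0.19,"ay": 0,"az": 0},
    {"fingers": -1,"tx": 0,"ty": -0.029,"tz": -0.057,"ax": 0.19,"ay": 0,"az": 0},
    {"fingers": -1,"tx": 0,"ty": -0.029,"tz": -0.057,"ax": 0.19,"ay": 0,"az": 0}
  ]
}}

```text
time_s: 8.78
tcp_pos: [0.471, -0.3544, 0.2511]
ee_rot: [[-0.0, 0.031, 1.0], [0.0, 1.0, -0.031], [-1.0, 0.0, -0.0]]
wrist_force: [0.1, -0.0, -0.2]
gripper_width: 1.0
```

>>> {"fn": "play_rows", "kwargs": {
  "commands": [
    {"fingers": -1,"tx": 0,"ty": 0,"tz": 0,"ax": 0.068,"ay": 0,"az": 0},
    {"fingers": -1,"tx": 0,"ty": 0,"tz": 0,"ax": 0.068,"ay": 0,"az": 0},
    {"fingers": -1,"tx": 0,"ty": 0,"tz": 0,"ax": 0.068,"ay": 0,"az": 0},
    {"fingers": -1,"tx": 0,"ty": 0,"tz": 0,"ax": 0.068,"ay": 0,"az": 0},
    {"fingers": -1,"tx": 0,"ty": 0,"tz": 0,"ax": 0.068,"ay": 0,"az": 0}
  ]
}}

```text
time_s: 9.2
tcp_pos: [0.4712, -0.3546, 0.2512]
ee_rot: [[-0.0, 0.235, 0.972], [0.0, 0.972, -0.235], [-1.0, 0.0, -0.0]]
wrist_force: [0.0, 0.6, 0.2]
gripper_width: 1.0
```

```bash
python3 - <<'E'
from h import *
for i in range(2): viewer.capture('top')
c=cam('wrist'); np.save('c4.npy',c,allow_pickle=True); st()
s=np.load('s3.npy',allow_pickle=True).item(); w=np.load('c3.npy',allow_pickle=True).item()
A=cv2.resize(c['image'],(512,384))
def rs(im,b,size): 
    im=np.clip((im[b[1]:b[3],b[0]:b[2]]/255.)**.7*270,0,255).astype(np.uint8); return cv2.resize(im,size,interpolation=cv2.INTER_CUBIC)
B=rs(s['image'],(195,230,275,280),(400,250))
C=rs(w['image'],(230,120,270,145),(400,250))
out=np.zeros((600,800,3),np.uint8); out[250:600,:]=cv2.resize(c['image'][60:250,40:474],(800,350)); out[:250,:400]=B; out[:250,400:]=C
cv2.imwrite('pics/comp.png',out[:,:,::-1])
E
```

```text
t 9.35 p [ 0.4709 -0.355   0.2513] R [[-0.0001, 0.2368, 0.9716], [-0.0, 0.9716, -0.2368], [-1.0, -0.0, -0.0]] F [-0.1 -1.1  0.3] w 0.998 q [-21.3  18.2  -3.8   0.  -67.9 -82.4]
```

View pics/comp.png

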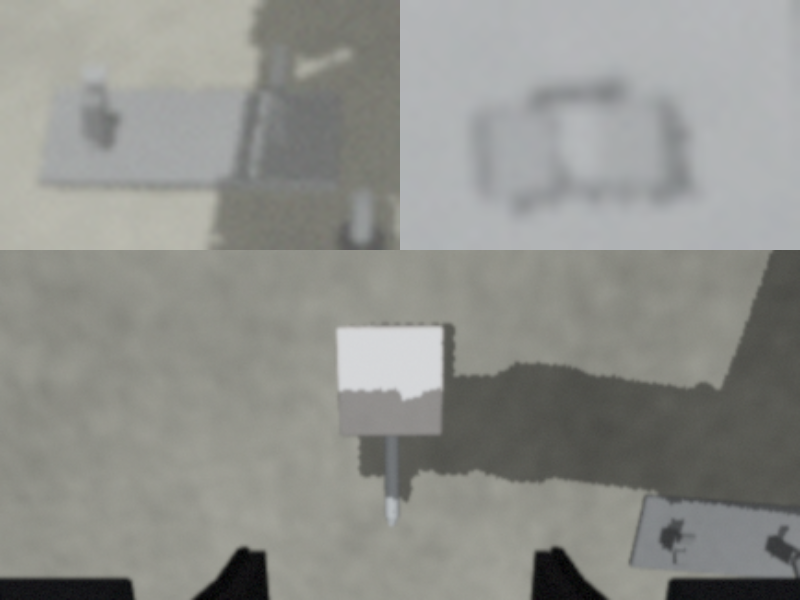

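```bash
python3 - <<'E'
from h import *
c=np.load('c4.npy',allow_pickle=True).item(); s=cam('scene'); t=cam('top'); np.save('s4.npy',s,allow_pickle=True); np.save('t4.npy',t,allow_pickle=True)
def rs(im,b,size): 
    im=np.clip((im[b[1]:b[3],b[0]:b[2]]/255.)**.7*270,0,255).astype(np.uint8); return cv2.resize(im,size,interpolation=cv2.INTER_CUBIC)
out=np.zeros((600,800,3),np.uint8)
out[:300,:400]=rs(s['image'],(200,235,268,286),(400,300))
out[:300,400:]=rs(t['image'],(252,144,312,189),(400,300))
out[300:,:400]=rs(c['image'],(376,186,472,258),(400,300))
out[300:,400:]=rs(c['image'],(212,90,292,150),(400,300))
cv2.imwrite('pics/comp2.png',out[:,:,::-1])
E
```

```text
(no output)
```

View pics/comp2.png

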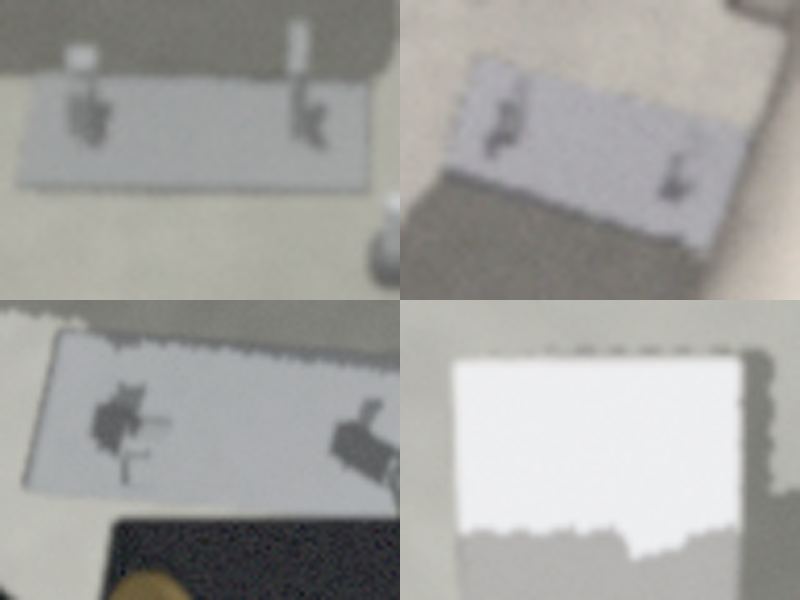

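```bash
python3 - <<'E'
from h import *
c=np.load('c4.npy',allow_pickle=True).item(); g=cv2.cvtColor(c['image'],cv2.COLOR_RGB2GRAY).astype(float)
C=(252.7,208.7);E=(252.1,161.5)
n=onz(c,C,.045)[:2]; e=onz(c,E,.045)[:2]; d=n-e; print('nose',n,'at roof',e,np.linalg.norm(d),'ang',np.degrees(np.arctan2(d[1],d[0])))
for v in range(164,212,4): print(v,g[v,243:263].astype(int))
co=np.array([onz(c,(40+u*434/800,60+(v-250)*190/350),.071)[:2] for u,v in [(337,327),(443,326),(441,434),(340,434)]])
print(np.round(co,4).tolist()); dd=np.diff(np.vstack([co,co[:1]]),axis=0); print(np.linalg.norm(dd,axis=1),np.degrees(np.arctan2(dd[:,1],dd[:,0])))
m=(co[2]+co[3])/2; b=(co[0]+co[1])/2; print('mouth mid',m,'axis ang',np.degrees(np.arctan2(*(m-b)[::-1])))
E
```

```text
nose [ 0.52262645 -0.37315333] at roof [ 0.4633905  -0.35922741] 0.06085087639079149 ang -13.229566899749893
164 [ 92  92  93  92  93  94 102 109 115 115 116 112 102  91  91  90  90  90
  89  91]
168 [ 90  90  91  91  91  92  99 111 114 118 114 112 104  93  92  92  89  90
  92  89]
172 [ 90  89  90  90  91  90 100 110 115 115 116 112 103  94  91  91  89  91
  90  89]
176 [ 92  91  88  87  90  90 102 108 115 116 116 111 104  92  89  91  90  88
  90  89]
180 [ 92  91  91  92  91  90 101 108 113 116 116 111 103  92  88  91  91  90
  90  90]
184 [152 150 147 148 143 125 110 108 113 117 117 112 105  93  90  90  89  89
  89 100]
188 [156 156 156 154 146 125 107 107 114 116 116 112 103  92  89  88  89  90
  89 102]
192 [155 155 156 154 149 135 113 110 114 118 116 113 104  93  88  90  92  91
  93 111]
196 [150 151 152 151 149 144 157 175 185 185 175 166 149 132 139 134 122 112
 126 142]
200 [148 146 147 147 143 140 157 174 186 189 183 173 154 135 141 150 149 150
 149 147]
204 [146 145 146 144 144 140 152 170 183 187 182 173 153 138 145 151 153 152
 152 152]
208 [143 146 144 144 147 147 146 155 167 170 161 148 146 147 147 148 147 148
 149 151]
[[0.3888, -0.372], [0.4026, -0.3132], [0.4634, -0.3277], [0.449, -0.387]]
[0.06039144 0.06259432 0.06097103 0.06204434] [  76.83457881  -13.42361298 -103.68724655  166.04117897]
mouth mid [ 0.45622622 -0.35735326] axis ang -13.690036173466384
```

>>> {"fn": "play_rows", "kwargs": {
  "commands": [
    {"fingers": 0.2,"tx": 0.05,"ty": -0.0075,"tz": 0.0087,"ax": 0,"ay": 0,"az": 0},
    {"fingers": 0.2,"tx": 0.1,"ty": -0.0075,"tz": 0.0087,"ax": 0,"ay": 0,"az": 0},
    {"fingers": 0.2,"tx": 0.15,"ty": -0.0075,"tz": 0.0087,"ax": 0,"ay": 0,"az": 0},
    {"fingers": 0.2,"tx": 0.195,"ty": -0.0075,"tz": 0.0087,"ax": 0,"ay": 0,"az": 0},
    {"fingers": 0.2,"tx": 0.23,"ty": -0.0075,"tz": 0.0087,"ax": 0,"ay": 0,"az": 0}
  ]
}}

```text
time_s: 9.87
tcp_pos: [0.4746, -0.3618, 0.076]
ee_rot: [[-0.003, 0.238, 0.971], [0.001, 0.971, -0.238], [-1.0, 0.001, -0.003]]
wrist_force: [-0.0, -0.4, -0.0]
gripper_width: 0.709
```

>>> {"fn": "play_rows", "kwargs": {
  "commands": [
    {"fingers": 0.2,"tx": 0.02,"ty": 0,"tz": 0,"ax": 0,"ay": 0,"az": 0},
    {"fingers": 0.2,"tx": 0.035,"ty": 0,"tz": 0,"ax": 0,"ay": 0,"az": 0},
    {"fingers": 0.2,"tx": 0.045,"ty": 0,"tz": 0,"ax": 0,"ay": 0,"az": 0},
    {"fingers": 0.2,"tx": 0.045,"ty": 0,"tz": 0,"ax": 0,"ay": 0,"az": 0},
    {"fingers": 0.2,"tx": 0.045,"ty": 0,"tz": 0,"ax": 0,"ay": 0,"az": 0}
  ]
}}

```text
time_s: 10.28
tcp_pos: [0.4763, -0.3626, 0.0456]
ee_rot: [[0.001, 0.238, 0.971], [-0.001, 0.971, -0.238], [-1.0, -0.0, 0.001]]
wrist_force: [-0.3, 0.2, 0.1]
gripper_width: 0.417
```

```bash
python3 - <<'E'
from h import *
c=cam('wrist'); np.save('c5.npy',c,allow_pickle=True); st(); plan((.4759,-.362,.045),down(76.4))
E
```

```text
t 10.3333 p [ 0.4767 -0.3627  0.0462] R [[0.0021, 0.2378, 0.9713], [-0.0012, 0.9713, -0.2378], [-1.0, -0.0006, 0.0023]] F [0.2 0.4 1.4] w 0.411 q [-21.8  31.1 -16.4   0.  -42.4 -82. ]
t [ 0.0016  0.0007 -0.0012] a [-0.0009  0.0007  0.0002] rows 1.0 1.0
```

>>> {"fn": "play_rows", "kwargs": {
  "commands": [
    {"fingers": 1,"tx": 0.001,"ty": 0,"tz": 0,"ax": 0,"ay": 0,"az": 0},
    {"fingers": 1,"tx": 0.001,"ty": 0,"tz": 0,"ax": 0,"ay": 0,"az": 0},
    {"fingers": 1,"tx": 0.001,"ty": 0,"tz": 0,"ax": 0,"ay": 0,"az": 0},
    {"fingers": 1,"tx": 0.001,"ty": 0,"tz": 0,"ax": 0,"ay": 0,"az": 0},
    {"fingers": 1,"tx": 0.001,"ty": 0,"tz": 0,"ax": 0,"ay": 0,"az": 0}
  ]
}}

```text
time_s: 10.75
tcp_pos: [0.4759, -0.3623, 0.0446]
ee_rot: [[0.001, 0.238, 0.971], [-0.0, 0.971, -0.238], [-1.0, -0.0, 0.001]]
wrist_force: [0.2, 0.1, -0.1]
gripper_width: 0.107
```

>>> {"fn": "play_rows", "kwargs": {
  "commands": [
    {"fingers": 1,"tx": 0,"ty": 0,"tz": 0,"ax": 0,"ay": 0,"az": 0},
    {"fingers": 1,"tx": 0,"ty": 0,"tz": 0,"ax": 0,"ay": 0,"az": 0},
    {"fingers": 1,"tx": 0,"ty": 0,"tz": 0,"ax": 0,"ay": 0,"az": 0}
  ]
}}

```text
time_s: 11.0
tcp_pos: [0.476, -0.3623, 0.0445]
ee_rot: [[0.0, 0.238, 0.971], [-0.0, 0.971, -0.238], [-1.0, -0.0, 0.0]]
wrist_force: [0.6, 0.7, 1.0]
gripper_width: 0.103
```

>>> {"fn": "play_rows", "kwargs": {
  "commands": [
    {"fingers": 1,"tx": 0,"ty": 0,"tz": 0.014,"ax": 0,"ay": 0,"az": 0},
    {"fingers": 1,"tx": 0,"ty": 0,"tz": 0.032,"ax": 0,"ay": 0,"az": 0},
    {"fingers": 1,"tx": 0,"ty": 0,"tz": 0.05,"ax": 0,"ay": 0,"az": 0},
    {"fingers": 1,"tx": 0,"ty": 0,"tz": 0.068,"ax": 0,"ay": 0,"az": 0},
    {"fingers": 1,"tx": 0,"ty": 0,"tz": 0.083,"ax": 0,"ay": 0,"az": 0}
  ]
}}

```text
time_s: 11.42
tcp_pos: [0.5367, -0.3772, 0.0438]
ee_rot: [[-0.001, 0.238, 0.971], [0.0, 0.971, -0.238], [-1.0, 0.0, -0.001]]
wrist_force: [-0.1, -0.4, -1.3]
gripper_width: 0.105
```

>>> {"fn": "play_rows", "kwargs": {
  "commands": [
    {"fingers": 1,"tx": 0,"ty": 0,"tz": 0,"ax": 0,"ay": 0,"az": 0},
    {"fingers": 1,"tx": 0,"ty": 0,"tz": 0.005,"ax": 0,"ay": 0,"az": 0},
    {"fingers": 1,"tx": -0.04,"ty": 0,"tz": 0.005,"ax": 0,"ay": 0,"az": 0},
    {"fingers": 1,"tx": -0.08,"ty": 0,"tz": 0.005,"ax": 0,"ay": 0,"az": 0},
    {"fingers": 1,"tx": -0.12,"ty": 0,"tz": 0.005,"ax": 0,"ay": 0,"az": 0}
  ]
}}

```text
time_s: 11.83
tcp_pos: [0.5385, -0.3776, 0.1342]
ee_rot: [[-0.003, 0.239, 0.971], [0.001, 0.971, -0.239], [-1.0, 0.001, -0.003]]
wrist_force: [1.0, -0.6, -1.5]
gripper_width: 0.101
```

```bash
python3 - <<'E'
from h import *
viewer.capture('top');viewer.capture('top')
c=cam('wrist'); np.save('c6.npy',c,allow_pickle=True); st()
cv2.imwrite('pics/w6.png',cv2.resize(c['image'][:,:,::-1],(768,576)))
# target at rest, nose angle 71.5 -> jaw yaw 161.5 ; rel rot
u=np.array([np.cos(np.radians(71.5)),np.sin(np.radians(71.5))]); seat=np.array([.5997,-.1605]); g=seat+.045*u; print('grasp at',g)
plan((*g,.14),down(161.5))
E
```

```text
t 11.9833 p [ 0.5407 -0.3785  0.1375] R [[0.0054, 0.2384, 0.9712], [-0.0023, 0.9712, -0.2384], [-1.0, -0.0009, 0.0058]] F [ 0.8  0.  -1.3] w 0.105 q [-21.   29.9  -2.3   0.  -57.4 -82.8]
grasp at [ 0.61397871 -0.11782544]
t [-0.0036  0.3609  0.0121] a [-0.4738  0.0013  0.0016] rows 7.0 12.0
```

View pics/w6.png

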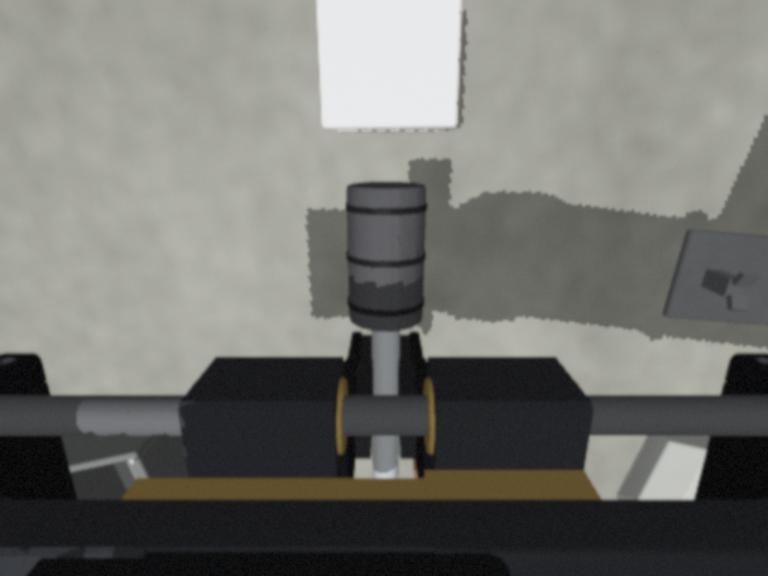

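>>> {"fn": "play_rows", "kwargs": {
  "commands": [
    {"fingers": 1,"tx": -0.005,"ty": 0.055,"tz": 0.002,"ax": -0.039,"ay": 0,"az": 0},
    {"fingers": 1,"tx": -0.005,"ty": 0.11,"tz": 0.004,"ax": -0.078,"ay": 0,"az": 0},
    {"fingers": 1,"tx": -0.005,"ty": 0.165,"tz": 0.006,"ax": -0.117,"ay": 0,"az": 0},
    {"fingers": 1,"tx": -0.005,"ty": 0.22,"tz": 0.008,"ax": -0.156,"ay": 0,"az": 0},
    {"fingers": 1,"tx": -0.005,"ty": 0.27,"tz": 0.01,"ax": -0.195,"ay": 0,"az": 0}
  ]
}}

```text
time_s: 12.4
tcp_pos: [0.594, -0.1809, 0.1364]
ee_rot: [[-0.003, -0.369, 0.93], [0.001, 0.93, 0.369], [-1.0, 0.002, -0.003]]
wrist_force: [1.5, -0.5, -1.8]
gripper_width: 0.104
```

```bash
python3 - <<'E'
from h import *
st(); plan((.6146,-.1159,.14),down(161.5))
E
```

```text
t 12.4 p [ 0.594  -0.1809  0.1364] R [[-0.0034, -0.3687, 0.9296], [0.0009, 0.9296, 0.3687], [-1.0, 0.0021, -0.0028]] F [ 1.5 -0.5 -1.8] w 0.104 q [ -2.   26.8  -8.   -0.1 -55.4 -66.3]
t [-0.0048  0.0705  0.0574] a [-0.277  -0.0006 -0.001 ] rows 2.0 7.0
```

>>> {"fn": "play_rows", "kwargs": {
  "commands": [
    {"fingers": 1,"tx": -0.005,"ty": 0.02,"tz": 0.015,"ax": -0.039,"ay": 0,"az": 0},
    {"fingers": 1,"tx": -0.005,"ty": 0.04,"tz": 0.03,"ax": -0.078,"ay": 0,"az": 0},
    {"fingers": 1,"tx": -0.005,"ty": 0.06,"tz": 0.045,"ax": -0.117,"ay": 0,"az": 0},
    {"fingers": 1,"tx": -0.005,"ty": 0.07,"tz": 0.057,"ax": -0.156,"ay": 0,"az": 0},
    {"fingers": 1,"tx": -0.005,"ty": 0.0705,"tz": 0.0574,"ax": -0.195,"ay": 0,"az": 0}
  ]
}}

```text
time_s: 12.82
tcp_pos: [0.6157, -0.116, 0.14]
ee_rot: [[-0.003, -0.838, 0.546], [0.001, 0.546, 0.838], [-1.0, 0.003, -0.001]]
wrist_force: [-0.3, -0.7, -1.2]
gripper_width: 0.103
```

>>> {"fn": "play_rows", "kwargs": {
  "commands": [
    {"fingers": 1,"tx": 0,"ty": 0,"tz": 0,"ax": -0.04,"ay": 0,"az": 0},
    {"fingers": 1,"tx": 0,"ty": 0,"tz": 0,"ax": -0.07,"ay": 0,"az": 0},
    {"fingers": 1,"tx": 0,"ty": 0,"tz": 0,"ax": -0.082,"ay": 0,"az": 0},
    {"fingers": 1,"tx": 0,"ty": 0,"tz": 0,"ax": -0.082,"ay": 0,"az": 0},
    {"fingers": 1,"tx": 0,"ty": 0,"tz": 0,"ax": -0.082,"ay": 0,"az": 0}
  ]
}}

```text
time_s: 13.23
tcp_pos: [0.6151, -0.1182, 0.1404]
ee_rot: [[-0.003, -0.946, 0.324], [0.0, 0.324, 0.946], [-1.0, 0.003, -0.001]]
wrist_force: [0.3, 0.4, -2.3]
gripper_width: 0.1
```

```bash
python3 - <<'E'
from h import *
viewer.capture('top')
c=cam('wrist'); np.save('c7.npy',c,allow_pickle=True); st(); plan((.6146,-.1159,.045),down(161.5))
E
```

```text
t 13.3333 p [ 0.6156 -0.1183  0.141 ] R [[-0.0017, -0.9461, 0.3239], [0.0002, 0.3239, 0.9461], [-1.0, 0.0017, -0.0004]] F [-0.6 -0.2 -0.9] w 0.109 q [  3.9  27.   -6.9  -0.  -56.2 -22.8]
t [0.1279 0.0021 0.0027] a [-0.0022 -0.0001 -0.0005] rows 3.0 1.0
```

>>> {"fn": "play_rows", "kwargs": {
  "commands": [
    {"fingers": 1,"tx": 0.03,"ty": 0.0021,"tz": 0.0027,"ax": 0,"ay": 0,"az": 0},
    {"fingers": 1,"tx": 0.06,"ty": 0.0021,"tz": 0.0027,"ax": 0,"ay": 0,"az": 0},
    {"fingers": 1,"tx": 0.085,"ty": 0.0021,"tz": 0.0027,"ax": 0,"ay": 0,"az": 0},
    {"fingers": 1,"tx": 0.1,"ty": 0.0021,"tz": 0.0027,"ax": 0,"ay": 0,"az": 0},
    {"fingers": 1,"tx": 0.108,"ty": 0.0021,"tz": 0.0027,"ax": 0,"ay": 0,"az": 0}
  ]
}}

```text
time_s: 13.75
tcp_pos: [0.6143, -0.1159, 0.0587]
ee_rot: [[-0.004, -0.946, 0.323], [-0.0, 0.323, 0.946], [-1.0, 0.003, -0.001]]
wrist_force: [0.1, 0.8, -0.9]
gripper_width: 0.103
```

>>> {"fn": "play_rows", "kwargs": {
  "commands": [
    {"fingers": 1,"tx": 0.003,"ty": 0,"tz": 0,"ax": 0,"ay": 0,"az": 0},
    {"fingers": 1,"tx": 0.008,"ty": 0,"tz": 0,"ax": 0,"ay": 0,"az": 0},
    {"fingers": 1,"tx": 0.013,"ty": 0,"tz": 0,"ax": 0,"ay": 0,"az": 0},
    {"fingers": 1,"tx": 0.017,"ty": 0,"tz": 0,"ax": 0,"ay": 0,"az": 0},
    {"fingers": 1,"tx": 0.0185,"ty": 0,"tz": 0,"ax": 0,"ay": 0,"az": 0}
  ]
}}

```text
time_s: 14.17
tcp_pos: [0.6156, -0.1158, 0.047]
ee_rot: [[0.001, -0.946, 0.323], [0.0, 0.323, 0.946], [-1.0, -0.0, 0.0]]
wrist_force: [0.4, 0.4, -1.4]
gripper_width: 0.103
```

>>> {"fn": "play_rows", "kwargs": {
  "commands": [
    {"fingers": 1,"tx": 0,"ty": 0,"tz": 0,"ax": 0,"ay": 0,"az": 0},
    {"fingers": 1,"tx": 0,"ty": 0,"tz": 0,"ax": 0,"ay": 0,"az": 0},
    {"fingers": 1,"tx": 0,"ty": 0,"tz": 0,"ax": 0,"ay": 0,"az": 0}
  ]
}}

```text
time_s: 14.42
tcp_pos: [0.6157, -0.1158, 0.0473]
ee_rot: [[0.001, -0.947, 0.323], [-0.0, 0.323, 0.947], [-1.0, -0.001, 0.0]]
wrist_force: [-0.8, -1.0, -1.2]
gripper_width: 0.103
```

>>> {"fn": "play_rows", "kwargs": {
  "commands": [
    {"fingers": 1,"tx": 0.001,"ty": 0,"tz": 0,"ax": 0,"ay": 0,"az": 0},
    {"fingers": 1,"tx": 0.002,"ty": 0,"tz": 0,"ax": 0,"ay": 0,"az": 0},
    {"fingers": 1,"tx": 0.003,"ty": 0,"tz": 0,"ax": 0,"ay": 0,"az": 0},
    {"fingers": 1,"tx": 0.003,"ty": 0,"tz": 0,"ax": 0,"ay": 0,"az": 0},
    {"fingers": 1,"tx": 0.003,"ty": 0,"tz": 0,"ax": 0,"ay": 0,"az": 0}
  ]
}}

```text
time_s: 14.83
tcp_pos: [0.6156, -0.1158, 0.0456]
ee_rot: [[0.001, -0.947, 0.322], [-0.0, 0.322, 0.947], [-1.0, -0.001, 0.0]]
wrist_force: [-3.2, 0.8, 6.0]
gripper_width: 0.102
```

```bash
python3 - <<'E'
from h import *
c=cam('wrist'); st(); s=cam('scene'); np.save('s8.npy',s,allow_pickle=True)
E
```

```text
t 14.8833 p [ 0.6156 -0.1158  0.0456] R [[0.0006, -0.9466, 0.3223], [-0.0002, 0.3223, 0.9466], [-1.0, -0.0007, 0.0]] F [-2.3  1.1  5.5] w 0.103 q [  4.1  33.2 -12.2   0.  -44.6 -22.9]
```

>>> {"fn": "play_rows", "kwargs": {
  "commands": [
    {"fingers": -1,"tx": 0,"ty": 0,"tz": 0,"ax": 0,"ay": 0,"az": 0},
    {"fingers": -1,"tx": 0,"ty": 0,"tz": 0,"ax": 0,"ay": 0,"az": 0},
    {"fingers": -1,"tx": 0,"ty": 0,"tz": 0,"ax": 0,"ay": 0,"az": 0},
    {"fingers": -1,"tx": 0,"ty": 0,"tz": 0,"ax": 0,"ay": 0,"az": 0},
    {"fingers": -1,"tx": 0,"ty": 0,"tz": 0,"ax": 0,"ay": 0,"az": 0}
  ]
}}

```text
time_s: 15.35
tcp_pos: [0.6155, -0.1158, 0.0443]
ee_rot: [[-0.0, -0.947, 0.323], [-0.0, 0.323, 0.947], [-1.0, 0.0, -0.0]]
wrist_force: [-0.0, -0.2, 0.1]
gripper_width: 0.395
```

>>> {"fn": "play_rows", "kwargs": {
  "commands": [
    {"fingers": -0.2,"tx": -0.05,"ty": 0,"tz": 0,"ax": 0,"ay": 0,"az": 0},
    {"fingers": -0.2,"tx": -0.1,"ty": 0,"tz": 0,"ax": 0,"ay": 0,"az": 0},
    {"fingers": -0.2,"tx": -0.15,"ty": 0,"tz": 0,"ax": 0,"ay": 0,"az": 0},
    {"fingers": -0.2,"tx": -0.17,"ty": 0,"tz": 0,"ax": 0,"ay": 0,"az": 0},
    {"fingers": -0.2,"tx": -0.17,"ty": 0,"tz": 0,"ax": 0,"ay": 0,"az": 0}
  ]
}}

```text
time_s: 15.77
tcp_pos: [0.6183, -0.116, 0.1777]
ee_rot: [[0.011, -0.947, 0.322], [-0.001, 0.322, 0.947], [-1.0, -0.01, 0.003]]
wrist_force: [-0.2, -0.6, -0.8]
gripper_width: 0.594
```

```bash
python3 - <<'E'
from h import *
for i in range(3): s=cam('scene')
c=cam('wrist'); np.save('c8.npy',c,allow_pickle=True); st()
out=np.zeros((600,800,3),np.uint8)
out[:384,:512]=c['image']
out[384:,:400]=cv2.resize(s['image'][230:284,190:290],(400,216))
cv2.imwrite('pics/comp3.png',out[:,:,::-1])
g=proj(c,(.5997,-.1605,.045)); print('seat px',g, 'V',proj(c,(.6206,-.0979,.045)),'nose exp',proj(c,(.5997+.0301,-.1605+.0901,.045)))
E
```

```text
t 15.9667 p [ 0.6144 -0.1157  0.1703] R [[-0.0034, -0.9464, 0.323], [0.0004, 0.323, 0.9464], [-1.0, 0.0033, -0.0008]] F [ 0.6 -0.9 -0.3] w 0.599 q [  4.1  25.3  -5.1  -0.  -59.8 -23. ]
seat px [256.71703588 137.07017993] V [257.18648361 205.4629982 ] nose exp [257.35532365 232.6433411 ]
```

View pics/comp3.png

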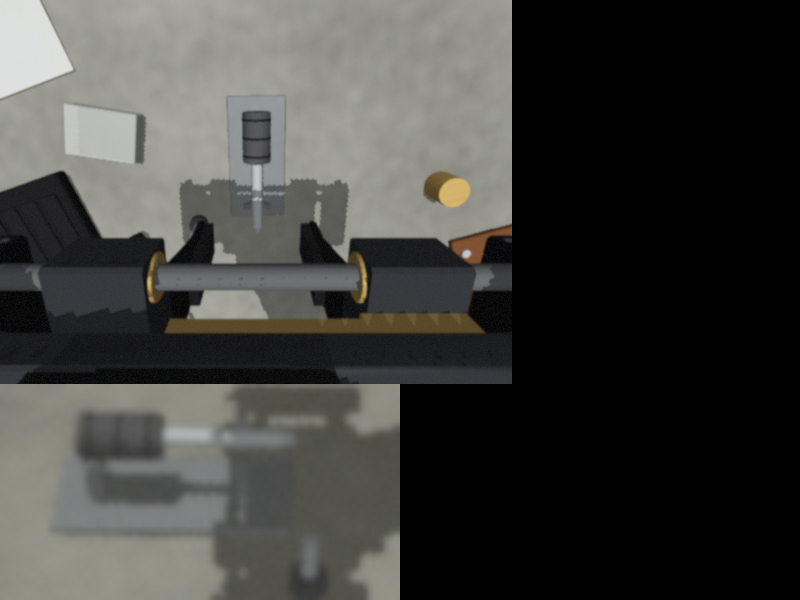

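```bash
python3 - <<'E'
from h import *
c=np.load('c2.npy',allow_pickle=True).item()
print('wash cap',onz(c,(120/1.5,168/1.5),.1),onz(c,(165/1.5,165/1.5),.06)); c1=np.load('c1.npy',allow_pickle=True).item(); print('wash',onz(c1,(280/1.5,5/1.5),.1))
t=np.load('t4.npy',allow_pickle=True).item(); k=.64
print('wash top',onz(t,(252*k,176*k),.1),'weight',onz(t,(394*k,355*k),.03),'brown bar R end',onz(t,(305*k,396*k),.104),'brown block',onz(t,(339*k,397*k),.072),'jar',onz(t,(203*k,380*k),.05),'thumb',onz(t,(411*k,218*k),.034))
c=np.load('c8.npy',allow_pickle=True).item()
st(); plan((.6010,-.1567,.100),down(161.5)); plan((.6010,-.1567,.0455),down(161.5))
E
```

```text
wash cap [0.75438517 0.20767045 0.1       ] [0.74537178 0.20740426 0.06      ]
wash [0.75210419 0.20930801 0.1       ]
wash top [0.75901692 0.20797678 0.1       ] weight [ 0.42802393 -0.04072959  0.03      ] brown bar R end [0.3537144  0.11358395 0.104     ] brown block [0.35210966 0.05812806 0.072     ] jar [0.39297676 0.30439249 0.05      ] thumb [ 0.68890352 -0.08222919  0.034     ]
t 15.9667 p [ 0.6144 -0.1157  0.1703] R [[-0.0034, -0.9464, 0.323], [0.0004, 0.323, 0.9464], [-1.0, 0.0033, -0.0008]] F [ 0.6 -0.9 -0.3] w 0.599 q [  4.1  25.3  -5.1  -0.  -59.8 -23. ]
t [ 0.0938 -0.0011 -0.0574] a [-0.0019 -0.0002 -0.0011] rows 2.0 1.0
t [ 0.1665 -0.0013 -0.0573] a [-0.0019 -0.0002 -0.0011] rows 4.0 1.0
```

>>> {"fn": "play_rows", "kwargs": {
  "commands": [
    {"fingers": -0.2,"tx": 0.02,"ty": -0.0012,"tz": -0.05,"ax": 0,"ay": 0,"az": 0},
    {"fingers": -0.2,"tx": 0.06,"ty": -0.0012,"tz": -0.0573,"ax": 0,"ay": 0,"az": 0},
    {"fingers": -0.2,"tx": 0.1,"ty": -0.0012,"tz": -0.0573,"ax": 0,"ay": 0,"az": 0},
    {"fingers": -0.2,"tx": 0.125,"ty": -0.0012,"tz": -0.0573,"ax": 0,"ay": 0,"az": 0},
    {"fingers": -0.2,"tx": 0.14,"ty": -0.0012,"tz": -0.0573,"ax": 0,"ay": 0,"az": 0}
  ]
}}

```text
time_s: 16.38
tcp_pos: [0.5994, -0.1569, 0.0623]
ee_rot: [[-0.008, -0.946, 0.324], [0.001, 0.324, 0.946], [-1.0, 0.008, -0.002]]
wrist_force: [-0.1, -0.0, -0.1]
gripper_width: 0.599
```

>>> {"fn": "play_rows", "kwargs": {
  "commands": [
    {"fingers": -0.2,"tx": 0.01,"ty": 0,"tz": 0,"ax": 0,"ay": 0,"az": 0},
    {"fingers": -0.2,"tx": 0.02,"ty": 0,"tz": 0,"ax": 0,"ay": 0,"az": 0},
    {"fingers": -0.2,"tx": 0.0265,"ty": 0,"tz": 0,"ax": 0,"ay": 0,"az": 0},
    {"fingers": -0.2,"tx": 0.0265,"ty": 0,"tz": 0,"ax": 0,"ay": 0,"az": 0},
    {"fingers": -0.2,"tx": 0.0265,"ty": 0,"tz": 0,"ax": 0,"ay": 0,"az": 0}
  ]
}}

```text
time_s: 16.8
tcp_pos: [0.603, -0.1567, 0.0479]
ee_rot: [[0.001, -0.947, 0.322], [-0.0, 0.322, 0.947], [-1.0, -0.001, 0.0]]
wrist_force: [-0.0, -0.3, 0.7]
gripper_width: 0.596
```

```bash
python3 - <<'E'
from h import *
viewer.capture('top'); viewer.capture('top'); st(); plan((.6010,-.1567,.0455),down(161.5))
E
```

```text
t 16.9 p [ 0.6032 -0.1567  0.0483] R [[0.0021, -0.9466, 0.3223], [-0.0002, 0.3223, 0.9466], [-1.0, -0.002, 0.0005]] F [ 1.   0.6 -0.5] w 0.602 q [  0.3  32.7 -12.6   0.  -44.5 -19.1]
t [ 0.0038  0.0028 -0.0009] a [-0.0017  0.0002  0.0006] rows 1.0 1.0
```

>>> {"fn": "play_rows", "kwargs": {
  "commands": [
    {"fingers": -0.2,"tx": 0.0035,"ty": 0.0028,"tz": -0.0009,"ax": -0.0017,"ay": 0,"az": 0},
    {"fingers": -0.2,"tx": 0.0035,"ty": 0.0028,"tz": -0.0009,"ax": -0.0017,"ay": 0,"az": 0},
    {"fingers": -0.2,"tx": 0.0035,"ty": 0.0028,"tz": -0.0009,"ax": -0.0017,"ay": 0,"az": 0},
    {"fingers": 0.2,"tx": 0.0035,"ty": 0.0028,"tz": -0.0009,"ax": -0.0017,"ay": 0,"az": 0},
    {"fingers": 0.2,"tx": 0.0035,"ty": 0.0028,"tz": -0.0009,"ax": -0.0017,"ay": 0,"az": 0}
  ]
}}

```text
time_s: 17.32
tcp_pos: [0.6003, -0.1568, 0.0448]
ee_rot: [[0.0, -0.948, 0.318], [-0.0, 0.318, 0.948], [-1.0, -0.0, 0.0]]
wrist_force: [-0.2, -0.1, 0.1]
gripper_width: 0.519
```

>>> {"fn": "play_rows", "kwargs": {
  "commands": [
    {"fingers": 1,"tx": 0,"ty": 0,"tz": 0,"ax": 0,"ay": 0,"az": 0},
    {"fingers": 1,"tx": 0,"ty": 0,"tz": 0,"ax": 0,"ay": 0,"az": 0},
    {"fingers": 1,"tx": 0,"ty": 0,"tz": 0,"ax": 0,"ay": 0,"az": 0},
    {"fingers": 1,"tx": 0,"ty": 0,"tz": 0,"ax": 0,"ay": 0,"az": 0},
    {"fingers": 1,"tx": 0,"ty": 0,"tz": 0,"ax": 0,"ay": 0,"az": 0}
  ]
}}

```text
time_s: 17.73
tcp_pos: [0.6007, -0.1568, 0.0448]
ee_rot: [[0.001, -0.948, 0.317], [-0.0, 0.317, 0.948], [-1.0, -0.001, 0.0]]
wrist_force: [1.0, -0.7, 0.4]
gripper_width: 0.289
```

```bash
python3 - <<'E'
from h import *
viewer.capture('top'); st()
E
```

```text
t 17.7833 p [ 0.6007 -0.1568  0.0448] R [[0.0009, -0.9482, 0.3175], [-0.0001, 0.3175, 0.9482], [-1.0, -0.0009, 0.0002]] F [0.9 0.1 0.7] w 0.285 q [  0.3  32.8 -13.1   0.  -44.  -18.8]
```

>>> {"fn": "play_rows", "kwargs": {
  "commands": [
    {"fingers": 1,"tx": -0.01,"ty": 0,"tz": 0,"ax": 0,"ay": 0,"az": 0},
    {"fingers": 1,"tx": -0.03,"ty": 0,"tz": 0,"ax": 0,"ay": 0,"az": 0},
    {"fingers": 1,"tx": -0.06,"ty": 0,"tz": 0,"ax": 0,"ay": 0,"az": 0},
    {"fingers": 1,"tx": -0.09,"ty": 0,"tz": 0,"ax": 0,"ay": 0,"az": 0},
    {"fingers": 1,"tx": -0.105,"ty": 0,"tz": 0,"ax": 0,"ay": 0,"az": 0}
  ]
}}

```text
time_s: 18.2
tcp_pos: [0.6012, -0.1569, 0.1264]
ee_rot: [[0.003, -0.948, 0.317], [-0.001, 0.317, 0.948], [-1.0, -0.003, 0.001]]
wrist_force: [0.4, -0.7, -0.2]
gripper_width: 0.285
```

```bash
python3 - <<'E'
from h import *
viewer.capture('top'); st()
# pre-insert: nose 20 mm in front of mouth; handle mid 115; grasp at +4 toward nose -> TCP 111 in front
a=np.radians(-88.67); lx=np.array([np.cos(a),np.sin(a)]); p=np.array([.5896,.1664])+.111*lx; print(p)
plan((*p,.12),down(-178.67)); plan((*p,.0448),down(-178.67))
E
```

```text
t 18.25 p [ 0.6021 -0.157   0.128 ] R [[0.0068, -0.9485, 0.3169], [-0.0009, 0.3169, 0.9485], [-1.0, -0.0067, 0.0013]] F [0.9 0.2 1.3] w 0.29 q [  0.3  27.2  -8.8   0.1 -53.6 -18.8]
[0.5921764 0.0554299]
t [0.0104 0.1024 0.2644] a [-0.11    0.      0.0022] rows 6.0 3.0
t [0.1106 0.1031 0.2643] a [-0.11    0.      0.0022] rows 6.0 3.0
```

>>> {"fn": "play_rows", "kwargs": {
  "commands": [
    {"fingers": 1,"tx": 0,"ty": 0.018,"tz": 0.046,"ax": -0.025,"ay": 0,"az": 0},
    {"fingers": 1,"tx": 0,"ty": 0.038,"tz": 0.098,"ax": -0.055,"ay": 0,"az": 0},
    {"fingers": 1,"tx": 0,"ty": 0.058,"tz": 0.15,"ax": -0.085,"ay": 0,"az": 0},
    {"fingers": 1,"tx": 0,"ty": 0.078,"tz": 0.2,"ax": -0.105,"ay": 0,"az": 0},
    {"fingers": 1,"tx": 0,"ty": 0.094,"tz": 0.24,"ax": -0.11,"ay": 0,"az": 0}
  ]
}}

```text
time_s: 18.67
tcp_pos: [0.5893, 0.0387, 0.1224]
ee_rot: [[-0.002, -1.0, -0.025], [0.0, -0.025, 1.0], [-1.0, 0.002, 0.0]]
wrist_force: [1.3, -1.4, -1.3]
gripper_width: 0.29
```

```bash
python3 - <<'E'
from h import *
for i in range(4): viewer.capture('top')
c=cam('wrist'); np.save('c9.npy',c,allow_pickle=True)
st(); p=(.5922,.0554)
plan((*p,.07),down(-178.67)); plan((*p,.0448),down(-178.67))
g=cv2.cvtColor(c['image'],cv2.COLOR_RGB2GRAY).astype(int)
print(spotter.find_in('pin',c)[:2])
for v in (90,110,130,150,170,190,200): print(v,g[v,225:290:2])
E
```

```text
t 18.9167 p [0.5898 0.0363 0.1225] R [[-0.002, -0.9997, -0.0226], [-0.0004, -0.0226, 0.9997], [-1.0, 0.002, -0.0003]] F [ 0.3  0.  -0.7] w 0.288 q [ 19.2  25.1 -13.4  -0.  -51.7 -17.9]
t [ 0.07   -0.0039  0.0254] a [-0.0002 -0.0001 -0.0006] rows 2.0 1.0
t [ 0.1036 -0.004   0.0254] a [-0.0002 -0.0001 -0.0006] rows 2.0 1.0
[{'uv': [256.5, 238.6], 'score': 0.91}]
90 [165 165 162 162 162 162 161 161 160 160 161 163 161 161 161 159 158 158
 157 155 158 160 162 162 163 163 162 163 160 161 158 157 155]
110 [168 167 165 164 163 164 166 165 166 165 165 165 164 162 161 160 161 157
 158 158 156 155 156 154 156 156 156 156 154 156 157 158 157]
130 [161 160 160 160 159 160 159 160 160 160 158 157 158 154 157 157 160 161
 161 162 163 161 163 160 159 157 156 157 156 156 156 154 156]
150 [157 156 156 156 156 157 158 157 157 158 157 157 158 159 160 158 159 158
 158 158 160 159 160 160 161 161 162 162 161 161 162 162 162]
170 [159 159 158 159 157 159 157 159 159 158 160 159 159 157 157 161 163 163
 164 165 165 164 163 164 162 161 160 161 162 162 162 163 163]
190 [ 96  95  95  97 105 107 105  96  97 100  99  99 100 100 101  98 100  98
 100 101 131 115 101 102 100 100 103 100  99  98 101 101 101]
200 [ 93  93  94  93  94  94  96  96  96 100  99 101 100 101  97  98  97  99
  99 101 102 100 100  99  97  96  97  98  97 101  98 100 101]
```

>>> {"fn": "play_rows", "kwargs": {
  "commands": [
    {"fingers": 1,"tx": 0.03,"ty": -0.004,"tz": 0.02,"ax": 0,"ay": 0,"az": 0},
    {"fingers": 1,"tx": 0.065,"ty": -0.004,"tz": 0.0254,"ax": 0,"ay": 0,"az": 0},
    {"fingers": 1,"tx": 0.09,"ty": -0.004,"tz": 0.0254,"ax": 0,"ay": 0,"az": 0},
    {"fingers": 1,"tx": 0.1036,"ty": -0.004,"tz": 0.0254,"ax": 0,"ay": 0,"az": 0},
    {"fingers": 1,"tx": 0.1036,"ty": -0.004,"tz": 0.0254,"ax": 0,"ay": 0,"az": 0}
  ]
}}

```text
time_s: 19.38
tcp_pos: [0.5913, 0.0536, 0.0429]
ee_rot: [[-0.006, -1.0, -0.02], [-0.002, -0.02, 1.0], [-1.0, 0.006, -0.002]]
wrist_force: [0.6, 0.9, -2.3]
gripper_width: 0.292
```

```bash
python3 - <<'E'
from h import *
for i in range(5): s=cam('scene')
np.save('s10.npy',s,allow_pickle=True); st(); plan((.5922,.0554,.0448),down(-178.67))
s=cam('scene')
for n in ('pin','pin_shank','pin_handle'):
    for d in spotter.find_in(n,s)[:2]: print(n,np.round(d['uv']),round(d['score'],2))
a=np.radians(-88.67); lx=np.array([np.cos(a),np.sin(a)]); m=np.array([.5896,.1664])
print('exp handle',proj(s,(*(m+.115*lx),.045)),'nose',proj(s,(*(m+.02*lx),.045)),'mouth',proj(s,(*m,.045)))
E
```

```text
t 19.6333 p [0.5942 0.0553 0.0472] R [[0.0029, -0.9998, -0.022], [0.0008, -0.022, 0.9998], [-1.0, -0.0029, 0.0007]] F [-1.  -0.1 -0.4] w 0.289 q [ 20.9  30.8 -16.7   0.  -42.3 -19.6]
t [0.0032 0.0027 0.0002] a [-0.0004  0.0002  0.0009] rows 1.0 1.0
pin [156. 182.] 0.78
pin [266. 278.] 0.62
pin_shank [154. 184.] 0.89
pin_shank [381. 218.] 0.5
pin_handle [158. 181.] 0.72
pin_handle [301. 222.] 0.5
exp handle [308.50121298 222.90156882] nose [344.76890598 215.17517922] mouth [352.14487659 213.60381866]
```

>>> {"fn": "play_rows", "kwargs": {
  "commands": [
    {"fingers": 1,"tx": 0,"ty": 0,"tz": 0,"ax": 0,"ay": 0,"az": 0},
    {"fingers": 1,"tx": 0,"ty": 0,"tz": 0,"ax": 0,"ay": 0,"az": 0},
    {"fingers": 1,"tx": 0,"ty": 0,"tz": 0,"ax": 0,"ay": 0,"az": 0},
    {"fingers": 1,"tx": 0,"ty": 0,"tz": 0,"ax": 0,"ay": 0,"az": 0},
    {"fingers": 1,"tx": 0,"ty": 0,"tz": 0,"ax": 0,"ay": 0,"az": 0}
  ]
}}

```text
time_s: 20.25
tcp_pos: [0.5931, 0.0555, 0.0457]
ee_rot: [[-0.0, -1.0, -0.022], [-0.0, -0.022, 1.0], [-1.0, 0.0, -0.0]]
wrist_force: [-0.3, 0.4, -0.9]
gripper_width: 0.288
```

```bash
python3 - <<'E'
from h import *
P=[]
for i in range(8):
    viewer.capture('top'); s=r.sense(); P.append([*s['tcp_pos'],*s['ee_rot'][:,1][:2],s['ee_rot'][0,0]])
print(np.round(P,4)); p=np.mean(P,0)
plan((.5922,.0554,.0448),down(-178.67),p[:3],down(-178.67)); st()
E
```

```text
[[ 5.931e-01  5.550e-02  4.560e-02 -9.997e-01 -2.250e-02 -1.000e-04]
 [ 5.931e-01  5.540e-02  4.570e-02 -9.997e-01 -2.250e-02 -1.000e-04]
 [ 5.931e-01  5.540e-02  4.570e-02 -9.997e-01 -2.240e-02 -0.000e+00]
 [ 5.931e-01  5.550e-02  4.570e-02 -9.997e-01 -2.240e-02 -0.000e+00]
 [ 5.931e-01  5.550e-02  4.560e-02 -9.997e-01 -2.240e-02 -1.000e-04]
 [ 5.931e-01  5.540e-02  4.560e-02 -9.997e-01 -2.240e-02 -1.000e-04]
 [ 5.931e-01  5.540e-02  4.560e-02 -9.997e-01 -2.240e-02 -1.000e-04]
 [ 5.931e-01  5.540e-02  4.570e-02 -9.997e-01 -2.240e-02 -0.000e+00]]
t [ 0.0011  0.0012 -0.    ] a [0. 0. 0.] rows 1.0 0.0
t 20.65 p [0.5931 0.0554 0.0457] R [[-0.0, -0.9997, -0.0224], [-0.0, -0.0224, 0.9997], [-1.0, 0.0, -0.0]] F [-0.5 -0.3 -1.2] w 0.289 q [ 20.9  30.9 -16.8   0.  -42.3 -19.6]
```

>>> {"fn": "play_rows", "kwargs": {
  "commands": [
    {"fingers": 1,"tx": 0.0011,"ty": 0.0012,"tz": 0,"ax": 0,"ay": 0,"az": 0},
    {"fingers": 1,"tx": 0.0011,"ty": 0.0012,"tz": 0.01,"ax": 0,"ay": 0,"az": 0},
    {"fingers": 1,"tx": 0.0011,"ty": 0.0012,"tz": 0.02,"ax": 0,"ay": 0,"az": 0},
    {"fingers": 1,"tx": 0.0011,"ty": 0.0012,"tz": 0.03,"ax": 0,"ay": 0,"az": 0},
    {"fingers": 1,"tx": 0.0011,"ty": 0.0012,"tz": 0.037,"ax": 0,"ay": 0,"az": 0}
  ]
}}

```text
time_s: 21.07
tcp_pos: [0.5917, 0.0845, 0.0449]
ee_rot: [[0.0, -1.0, -0.023], [0.0, -0.023, 1.0], [-1.0, -0.0, 0.0]]
wrist_force: [-0.1, 0.0, -0.9]
gripper_width: 0.293
```

>>> {"fn": "play_rows", "kwargs": {
  "commands": [
    {"fingers": 1,"tx": 0,"ty": 0,"tz": 0.006,"ax": 0,"ay": 0,"az": 0},
    {"fingers": 1,"tx": 0,"ty": 0,"tz": 0.012,"ax": 0,"ay": 0,"az": 0},
    {"fingers": 1,"tx": 0,"ty": 0,"tz": 0.018,"ax": 0,"ay": 0,"az": 0},
    {"fingers": 1,"tx": 0,"ty": 0,"tz": 0.018,"ax": 0,"ay": 0,"az": 0}
  ]
}}

```text
time_s: 21.4
tcp_pos: [0.5914, 0.0976, 0.0449]
ee_rot: [[0.0, -1.0, -0.023], [0.0, -0.023, 1.0], [-1.0, -0.0, 0.0]]
wrist_force: [-0.6, -1.0, -1.5]
gripper_width: 0.29
```

>>> {"fn": "play_rows", "kwargs": {
  "commands": [
    {"fingers": 1,"tx": 0,"ty": 0,"tz": 0.009,"ax": 0,"ay": 0,"az": 0},
    {"fingers": 1,"tx": 0,"ty": 0,"tz": 0.018,"ax": 0,"ay": 0,"az": 0},
    {"fingers": 1,"tx": 0,"ty": 0,"tz": 0.027,"ax": 0,"ay": 0,"az": 0},
    {"fingers": 1,"tx": 0,"ty": 0,"tz": 0.036,"ax": 0,"ay": 0,"az": 0},
    {"fingers": 1,"tx": 0,"ty": 0,"tz": 0.036,"ax": 0,"ay": 0,"az": 0}
  ]
}}

```text
time_s: 21.82
tcp_pos: [0.5909, 0.1251, 0.045]
ee_rot: [[0.001, -1.0, -0.024], [0.0, -0.024, 1.0], [-1.0, -0.001, 0.0]]
wrist_force: [0.3, -0.0, -1.5]
gripper_width: 0.291
```

>>> {"fn": "play_rows", "kwargs": {
  "commands": [
    {"fingers": 1,"tx": 0,"ty": 0,"tz": 0.007,"ax": 0,"ay": 0,"az": 0},
    {"fingers": 1,"tx": 0,"ty": 0,"tz": 0.014,"ax": 0,"ay": 0,"az": 0},
    {"fingers": 1,"tx": 0,"ty": 0,"tz": 0.02,"ax": 0,"ay": 0,"az": 0},
    {"fingers": 1,"tx": 0,"ty": 0,"tz": 0.022,"ax": 0,"ay": 0,"az": 0},
    {"fingers": 1,"tx": 0,"ty": 0,"tz": 0.022,"ax": 0,"ay": 0,"az": 0}
  ]
}}

```text
time_s: 22.23
tcp_pos: [0.5904, 0.1406, 0.0449]
ee_rot: [[0.0, -1.0, -0.023], [0.0, -0.023, 1.0], [-1.0, -0.0, 0.0]]
wrist_force: [0.1, -0.0, -1.7]
gripper_width: 0.29
```

Free running so far; about 7 mm remains. Push gently until contact.

>>> {"fn": "play_rows", "kwargs": {
  "commands": [
    {"fingers": 1,"tx": 0,"ty": 0,"tz": 0.003,"ax": 0,"ay": 0,"az": 0},
    {"fingers": 1,"tx": 0,"ty": 0,"tz": 0.006,"ax": 0,"ay": 0,"az": 0},
    {"fingers": 1,"tx": 0,"ty": 0,"tz": 0.008,"ax": 0,"ay": 0,"az": 0},
    {"fingers": 1,"tx": 0,"ty": 0,"tz": 0.008,"ax": 0,"ay": 0,"az": 0}
  ]
}}

```text
time_s: 22.57
tcp_pos: [0.5903, 0.1464, 0.0449]
ee_rot: [[0.0, -1.0, -0.023], [0.0, -0.023, 1.0], [-1.0, -0.0, 0.0]]
wrist_force: [0.0, 0.1, -1.0]
gripper_width: 0.291
```

>>> {"fn": "play_rows", "kwargs": {
  "commands": [
    {"fingers": 1,"tx": 0,"ty": 0,"tz": 0.0015,"ax": 0,"ay": 0,"az": 0},
    {"fingers": 1,"tx": 0,"ty": 0,"tz": 0.003,"ax": 0,"ay": 0,"az": 0},
    {"fingers": 1,"tx": 0,"ty": 0,"tz": 0.003,"ax": 0,"ay": 0,"az": 0}
  ]
}}

```text
time_s: 22.82
tcp_pos: [0.5901, 0.1473, 0.0448]
ee_rot: [[-0.001, -1.0, -0.022], [-0.002, -0.022, 1.0], [-1.0, 0.001, -0.002]]
wrist_force: [1.4, -4.4, -0.6]
gripper_width: 0.29
```

>>> {"fn": "play_rows", "kwargs": {
  "commands": [
    {"fingers": 1,"tx": 0,"ty": 0,"tz": 0.001,"ax": 0,"ay": 0,"az": 0},
    {"fingers": 1,"tx": 0,"ty": 0,"tz": 0.002,"ax": 0,"ay": 0,"az": 0},
    {"fingers": 1,"tx": 0,"ty": 0,"tz": 0.002,"ax": 0,"ay": 0,"az": 0}
  ]
}}

```text
time_s: 23.07
tcp_pos: [0.59, 0.1475, 0.0448]
ee_rot: [[-0.001, -1.0, -0.022], [-0.003, -0.022, 1.0], [-1.0, 0.002, -0.003]]
wrist_force: [3.5, -8.3, -0.9]
gripper_width: 0.293
```

>>> {"fn": "play_rows", "kwargs": {
  "commands": [
    {"fingers": 1,"tx": 0,"ty": 0,"tz": -0.002,"ax": 0,"ay": 0,"az": 0},
    {"fingers": -1,"tx": 0,"ty": 0,"tz": -0.003,"ax": 0,"ay": 0,"az": 0},
    {"fingers": -1,"tx": 0,"ty": 0,"tz": -0.003,"ax": 0,"ay": 0,"az": 0},
    {"fingers": -1,"tx": 0,"ty": 0,"tz": -0.003,"ax": 0,"ay": 0,"az": 0},
    {"fingers": -1,"tx": 0,"ty": 0,"tz": -0.003,"ax": 0,"ay": 0,"az": 0}
  ]
}}

```text
time_s: 23.48
tcp_pos: [0.5904, 0.1483, 0.0452]
ee_rot: [[0.001, -1.0, -0.023], [0.001, -0.023, 1.0], [-1.0, -0.001, 0.001]]
wrist_force: [0.2, 0.4, -0.8]
gripper_width: 0.505
```

Open fully, then lift away and check.

>>> {"fn": "play_rows", "kwargs": {
  "commands": [
    {"fingers": -1,"tx": 0,"ty": 0,"tz": 0,"ax": 0,"ay": 0,"az": 0},
    {"fingers": -1,"tx": 0,"ty": 0,"tz": 0,"ax": 0,"ay": 0,"az": 0},
    {"fingers": -1,"tx": -0.05,"ty": 0,"tz": 0,"ax": 0,"ay": 0,"az": 0},
    {"fingers": -1,"tx": -0.1,"ty": 0,"tz": 0,"ax": 0,"ay": 0,"az": 0},
    {"fingers": -1,"tx": -0.15,"ty": 0,"tz": 0,"ax": 0,"ay": 0,"az": 0}
  ]
}}

```text
time_s: 23.9
tcp_pos: [0.5897, 0.1476, 0.1581]
ee_rot: [[-0.002, -1.0, -0.023], [-0.001, -0.023, 1.0], [-1.0, 0.002, -0.001]]
wrist_force: [0.5, 1.1, 0.1]
gripper_width: 0.886
```

>>> {"fn": "play_rows", "kwargs": {
  "commands": [
    {"fingers": -1,"tx": -0.05,"ty": 0,"tz": 0,"ax": 0,"ay": 0,"az": 0},
    {"fingers": -1,"tx": -0.09,"ty": 0,"tz": 0,"ax": 0,"ay": 0,"az": 0},
    {"fingers": -1,"tx": -0.09,"ty": 0,"tz": 0,"ax": 0,"ay": 0,"az": 0},
    {"fingers": -1,"tx": -0.09,"ty": 0,"tz": 0,"ax": 0,"ay": 0,"az": 0}
  ]
}}

```text
time_s: 24.23
tcp_pos: [0.5909, 0.1483, 0.2274]
ee_rot: [[0.005, -1.0, -0.023], [0.003, -0.023, 1.0], [-1.0, -0.005, 0.003]]
wrist_force: [-0.0, -0.2, -1.4]
gripper_width: 0.994
```

```bash
python3 - <<'E'
from h import *
for i in range(6): viewer.capture('top')
c=cam('wrist'); st(); g=cv2.cvtColor(c['image'],cv2.COLOR_RGB2GRAY).astype(int)
a=np.radians(-88.67); lx=np.array([np.cos(a),np.sin(a)]); m=np.array([.5896,.1664])
h=proj(c,(*(m+.023*lx),.045)); print('exp handle px',h)
print([(np.round(d['uv'],1).tolist(),round(d['score'],2)) for d in spotter.silhouettes('pin_handle',c)[:2]])
for d in spotter.silhouettes('pin_handle',c)[:1]:
    v,u=np.nonzero(d['region']); print('region u',u.min(),u.max(),'v',v.min(),v.max())
for z,x in ((.058,.046),(.045,.046),(.058,0),(.072,-.0)): print('edge exp',z,x,proj(c,(*(m+x*lx),z)))
U,V=int(h[0]),int(h[1]); print('row',g[V,U-30:U+31:2]); print('col',g[V-50:V+50:2,U])
E
```

```text
t 24.5833 p [0.5898 0.1475 0.2235] R [[-0.0023, -0.9997, -0.0224], [-0.0012, -0.0224, 0.9997], [-1.0, 0.0023, -0.0011]] F [0.3 0.3 0.4] w 1.001 q [ 29.3  21.2  -3.5  -0.  -65.4 -28. ]
exp handle px [256.24991264 170.23034534]
[([256.0, 169.3], 0.98)]
region u 244 267 v 148 191
edge exp 0.058 0.046 [256.23531085 151.89752161]
edge exp 0.045 0.046 [256.21954998 149.78191004]
edge exp 0.058 0 [256.29643079 193.41651436]
edge exp 0.072 -0.0 [256.31670446 197.57292783]
row [145 148 148 148 147 147 149 148 149 108  38  56  63  71  71  71  75  72
  60  53  42 127 143 146 144 147 148 147 151 150 152]
col [159 158 158 157 155 155 153 152 155 155 152 154 153 149  90  57  81  83
  69  70  87  86  86  87  87  71  51  81  87  86  85  85  76  32  44  55
 110 121 113 142 150 148 148 150 149 149 149 149 149 150]
```

```bash
python3 -c "
from station import job; print(job.finish_job())"
```

```text
the job is handed in; nothing more can be done
None
```

The stage is locked and the job is handed in; it reports no verdict. The arm finished at about 24.6 s of the 67 s allowed, gripper open and well clear.

**What I did:**
- I turned the grey table by its bar about 46° into line with the block. The brown look-alike was left alone.
- I drew the smaller pin from its holder by the shank and laid it in the rest with the nose at the V end. After letting go, the handle was within about 1 pixel of the seat I had measured.
- I took the pin again by the handle and pushed it through the block into the lug. It ran free, then met a firm stop (about 8 N) where the shoulder should seat.

**Last checks:**
- **Pin:** the handle's middle showed at pixel (256.0, 169.3) against (256.2, 170.2) expected for fully home, so about 1 mm off. The outer end and the hole axis agreed to within 2 pixels.
- **Table:** I did not measure the table's angle after the pin went in. A picture after turning showed it aligned, and the pin entered the lug without side force.
- **Bystanders:** I did not measure their positions again at the end. I planned the paths to stay clear of them and saw no unexpected forces.

Nothing failed. At first the detector ranked other objects as the pin in the scene view, so there I relied on the arm's readings and contact forces instead.

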